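# Probe the joint of a filter cell, then hold its cam lever at full lift

## Task

Take the steel probe from its stand and draw its tip slowly, at about 2 cm per second, along the floor of the dark joint channel in the white filter cell, from the end by the cam lever to the other end, to check that it is clear; then stand the probe back in its stand and let go of it. Then take the cam lever by its grey handle, swing it up and over to the point where it lifts the cell highest (lever straight up, not past it), and finish there still holding the handle, because a spring throws the lever back if it is let go. Leave the bottle, beaker and vial tray where they are.

Things in the scene. Friction and masses are not known exactly. Their poses are not given: they have to be found in the camera images.
- press: The clamp fixture, fixed to the bench: aluminium base 190 x 140 x 12 mm with two side walls at its x ends whose lips (top 78.5 mm above the bench) overhang the lifting stage. Between them a steel flange carries the white filter cell, 98 x 98 mm. Origin: centre of the base's underside, on the bench. Its x axis points roughly away from the robot, its y axis to the side where the cam lever is; its position and yaw vary.
- seam_start (a point): The first end of the path: a point on the floor of the joint channel, on its centre line, 38 mm from the cell's middle on the lever side (+y of the press). The channel is a straight dark groove across the middle of the white cell's top along the press's y axis, 12 mm wide, 88 mm long (44 mm either way from the middle), 5 mm deep, closed at both ends; the cell's top is 5 mm above this point. It rises and sinks with the cell.
- seam_mid (a point): The middle of the joint channel, on its floor. x across the channel, y along it towards the lever, z up.
- seam_end (a point): The last point of the path: on the channel's floor, 38 mm from the middle on the side away from the lever.
- probe: The probe: a straight round steel rod 150 mm long, 55 to 90 g, 14 mm in diameter from 24 to 144 mm above the tip, tapering below that to a flat tip 6 mm in diameter. Origin at the tip's centre, z along the rod to its blunt upper end. It starts upright in its stand with the tip at the bottom of the hole, so that its upper 100 mm stands clear.
- probe_grip (a point): A point on the probe's axis 100 mm above its tip (50 mm above the stand's top when parked), the place to grip it.
- probe_tip (a point): The centre of the probe's flat tip, 100 mm below probe_grip.
- stand_hole0 (a point): The centre of the mouth of the stand's hole. The stand is a plain grey block 70 x 70 x 55 mm fixed to the bench, to the right of the press seen from the robot; the hole is 19 mm in diameter with a 4 mm chamfer at the mouth and is 50 mm deep, so a parked probe's tip is 50 mm below this point.
- lever_pivot (a point): A point on the cam lever's axle, which lies level along the press's y axis: 36 mm above the bench, 84 mm from the press's middle towards +y, in the plane of the lever arm.
- lever_grip (a point): The centre of the lever's handle: a pale grey round bar 18 mm in diameter and 68 mm long, parallel to the axle, 95 mm from it, standing out sideways from the arm (this point is 46 mm farther along +y than lever_pivot). The handle turns freely on its own pin. The bench below it is clear. It swings from the robot's side, upwards and over.
- lever_handle: The grey handle itself, origin at its centre (the same point as lever_grip); it spins freely about its length (y).
- cam_lever (a joint): Angle of the cam lever, rad: 0 when the arm lies level and points along the press's -x (towards the robot), 1.571 straight up, which is the highest lift; it can go on to 2.3, where the lift falls again. Friction holds it where it starts (0.1 to 0.45), but a return spring grows with the angle: near the top it takes about 6 to 7 N at the handle to raise it, and let go there it falls back to below 1 rad.
- lift_stage (a joint): Lift of the cell, m: 0.012 x sin(cam_lever); 0.012 at the highest point, where its flange meets the lips.
- reagent_bottle: Bystander: amber bottle with black cap, 68 mm in diameter, 150 mm tall, loose. Origin under its centre.
- beaker: Bystander: glass beaker, 66 mm in diameter, 75 mm tall, loose. Origin under its centre.
- vial_tray: Bystander: blue tray 70 x 160 x 30 mm with capped vials up to 52 mm high, loose. Origin under its centre.
There are look-alikes about, which are no part of the job. Leave any orange look-alike of the part that bears stand_hole0 alone.

How it is judged (in metres and radians):
On the way, in this order (a step that is already met when the one before it is completed fails the run):
1. the probe's tip rests on the channel's floor at the lever-side end (x of probe_tip in the frame of seam_mid between -0.007 and 0.007 m and z of probe_tip in the frame of seam_mid between -0.004 and 0.004 m and y of probe_tip in the frame of seam_mid between 0.03 and 0.046 m), for 0.25 s.
2. it passes the first quarter slowly (x of probe_tip in the frame of seam_mid between -0.007 and 0.007 m and z of probe_tip in the frame of seam_mid between -0.004 and 0.004 m and y of probe_tip in the frame of seam_mid between 0.011 and 0.027 m), for 0.25 s.
3. it passes the middle slowly (x of probe_tip in the frame of seam_mid between -0.007 and 0.007 m and z of probe_tip in the frame of seam_mid between -0.004 and 0.004 m and y of probe_tip in the frame of seam_mid between -0.008 and 0.008 m), for 0.25 s.
4. it passes the third quarter slowly (x of probe_tip in the frame of seam_mid between -0.007 and 0.007 m and z of probe_tip in the frame of seam_mid between -0.004 and 0.004 m and y of probe_tip in the frame of seam_mid between -0.027 and -0.011 m), for 0.25 s.
5. it reaches the other end (x of probe_tip in the frame of seam_mid between -0.007 and 0.007 m and z of probe_tip in the frame of seam_mid between -0.004 and 0.004 m and y of probe_tip in the frame of seam_mid between -0.046 and -0.03 m), for 0.25 s.
6. the probe stands in its stand again, let go (horizontal distance between probe_tip and stand_hole0 below 0.008 m and z of probe_tip in the frame of stand_hole0 below -0.042 m and angle between probe_grip's own z axis and vertical below 0.25 rad and contact force between the fingers and probe below 0.1 N), for 0.3 s.
At the end, for the whole second after the job is handed in: Through the last second the fingers bear on the handle with more than 1 N and the lever is still, within 0.15 rad of straight up (1.571), the cell lifted more than 11.6 of its 12 mm; the probe stands untouched in its stand, tip at least 42 mm down the hole (all of step 6 and value of joint cam_lever between 1.421 and 1.721 rad and velocity of joint cam_lever between -0.1 and 0.1 rad/s and value of joint lift_stage above 0.0116 m and contact force between the fingers and lever_handle above 1 N); the arm keeps its last pose, push and grip.
It fails at once if the amber bottle is shifted more than 3 cm or tipped (distance of reagent_bottle from where it was at the start of the episode above 0.03 m or angle between reagent_bottle's own z axis and vertical above 0.4 rad).
It fails at once if the beaker is shifted more than 3 cm or tipped (distance of beaker from where it was at the start of the episode above 0.03 m or angle between beaker's own z axis and vertical above 0.4 rad).
It fails at once if the vial tray is shifted more than 3 cm or tipped (distance of vial_tray from where it was at the start of the episode above 0.03 m or angle between vial_tray's own z axis and vertical above 0.4 rad).
It also fails if it takes over 72 s, if anything falls off the work surface, if the arm or the gripper's body presses on something with over 40 N, if the wrist force passes 120 N, or if a joint passes its speed limit or range.

## Robot

A 6-joint arm with a two-finger parallel gripper is mounted at the origin on the work surface. World frame = base frame: x ahead of the robot, y to its left, z up, the work surface at z = 0. Lengths are in m, angles in degrees, forces in N, time in s.
With the tool pointing down it reaches from about 0.35 to 0.875 m from the base axis. Payload 4.2 kg.
Tool frame: the origin (TCP) lies at the very end of the fingers, on their centre line; the grasp point (between the pads) lies 19 mm behind it; z points along the fingers, x is the direction in which the jaws open and shut, and the axes are right-handed (so a half turn about z gives the same grasp; the last joint's range is limited). The gripper opens to 85 mm and grips with 20 to 120 N. Pads are 22 mm wide; open, the fingers measure 114 mm over their backs; the gripper's body (76 mm by 85 mm) begins 54 mm behind the grasp point. The pads swing forward as they close: fully open they stand 13 mm farther back than shut.
Start: joints at [92.051, 22.042, 0.453, 0, -68.411, -14.817], TCP at [0.138, 0.61, 0.231] pointing down, gripper open.
Joint ranges: [-179.83, 179.83], [-69.29, 118.12], [-61.27, 80.66], [-181.25, 117.63], [-171.15, -9.14], [-177.46, 177.46]. Speed limits (degrees/s): [159.86, 159.86, 180, 180, 180, 180].

## Interface

Orientations are given as [roll, pitch, yaw] about the fixed x, y, z axes, in that order (R = Rz(yaw) Ry(pitch) Rx(roll)).
In Python, from station import arm, camera, camera_info gives the robot as it stands. The module is installed in compiled form; this text tells all that it offers.
- The arm moves only by the tool drive_tool, never from a script. Its argument "steps" is a list of rows, each a list of 3 entries, a list of its own where there are three numbers: the shift along the tool's x, y, z in cm, then the turn, a rotation vector about the tool's x, y, z in degrees, then the closure, from 0 (fully open) to 1 (shut). In form: [[[tx, ty, tz], [rx, ry, rz], hand], ...]. A call has 1 to 8 rows; each row is the pose to reach, as a shift and turn from the pose measured when the call began, along the tool's axes at that moment; what a row does not reach only later rows make up. A row lasts 1/10 s, in which the tool goes at most 50 mm and 8.59 degrees, less where a joint would pass 70% of its speed; a pose out of reach is approached as far as the arm can. A call with a gripper value outside its range is refused whole. The fingers move at their own pace and stop on an object; the grip force is fixed at half the most. Time passes only in rows, so rows that repeat a pose let the fingers close. It gives the time, the measured TCP pose, the force and the opening at its end, in the units of the state.
- arm.get_state(): the state, without advancing time (a new reading comes with each control period).
- camera(name): name is "scene" or "top" or "wrist"; returns the picture (420x560x3 uint8, red, green, blue); there is no depth.
- camera_info(name): a dict with "fx", "fy", "cx", "cy" (pixels), "pose" (4x4, takes a point from camera to world coordinates); the wrist camera has in their place "mount" (4x4, takes a point from camera to tool coordinates, whose origin is the TCP and whose axes are the tool frame's). Camera axes: x right, y down, z forward; pixel columns grow to the right and rows downward; lengths in m; the calibration is good to about 2 mm. A picture is of the moment at which its call begins: read the wrist's pose just before it. camera_info takes no time and is no camera call.
- arm.hand_in(): hands the job in, once; it reports no verdict.
The state is a dict: "clock": time; "q": joint angles; "dq": joint speeds; "tau": joint torques, N m; "position": TCP position; "eef_rot": TCP orientation; "contact_force": force on the tool from outside, world axes, zero at the start; "moment": the same for the moment, N m; "gripper_width": finger opening in m.
Only numpy, scipy, OpenCV 4.12 (cv2) and the standard library are available. Lean on these libraries where they do the work, as an engineer would, in place of code of your own. Each camera call takes 0.05 s, during which the arm holds its last target.

## Working session

There is one attempt and no reset: what is moved stays moved. The work goes in short steps, Python scripts to look and compute and a tool call to move; the robot and the scene stay as the last step left them, time stands still between calls to the robot, and variables do not carry over. Pictures are saved under pics/ and viewed, and the job is handed in when it is done.

Besides the shell and the picture viewer there is one more tool, called after ">>>" as name([rows], argument=value, ...), one row to a line, values as JSON. drive_tool: Moves the arm, as the interface text tells. Its arguments: {"type":"object","properties":{"steps":{"type":"array"}},"required":["steps"]}

```bash
mkdir -p pics
python3 - <<'E'
from station import arm,camera,camera_info
import cv2
print(arm.get_state())
for n in ("scene","top","wrist"):
    im=camera(n); cv2.imwrite(f"pics/{n}0.png",im[:,:,::-1]); i=camera_info(n); print(n,i)
E
```

```text
{'clock': 0.0, 'q': array([ 9.20546102e+01,  2.20895036e+01,  3.77265415e-01, -3.04377185e-02,
       -6.84098979e+01, -1.48154390e+01]), 'dq': array([ 0.13758278, -0.02334544, -0.02007807, -0.05485819, -0.05214414,
       -0.02452247]), 'tau': array([-4.27756404e-04, -3.92293739e+01,  1.88399398e+01,  4.18603197e+00,
       -4.64806959e-03,  5.60996966e-06]), 'position': array([0.13790849, 0.60897781, 0.2302139 ]), 'eef_rot': array([-1.79996107e+02, -1.25309161e-01, -1.02772063e+02]), 'contact_force': array([-0.38744602, -0.98815652,  0.35747311]), 'moment': array([-0.02345042, -0.03157141,  0.01921912]), 'gripper_width': 0.0852924592375296}
scene {'fx': 441.8744450117457, 'fy': 441.8744450117457, 'cx': 287.71160024094473, 'cy': 213.99223917942214, 'pose': array([[ 0.56952666,  0.50581977, -0.64790875,  1.21574603],
       [ 0.82194888, -0.34444002,  0.45360898, -0.56141984],
       [ 0.00627869, -0.79089028, -0.61192577,  0.68961089],
       [ 0.        ,  0.        ,  0.        ,  1.        ]])}
top {'fx': 412.92649460983574, 'fy': 412.92649460983574, 'cx': 275.5296252336132, 'cy': 215.67137864643112, 'pose': array([[-2.26224655e-03, -9.84944859e-01,  1.72854007e-01,
         4.16924074e-01],
       [-9.99817374e-01, -1.05235592e-03, -1.90816864e-02,
        -1.25364761e-01],
       [ 1.89763129e-02, -1.72865607e-01, -9.84762602e-01,
         1.08905799e+00],
       [ 0.00000000e+00,  0.00000000e+00,  0.00000000e+00,
         1.00000000e+00]])}
wrist {'fx': 326.9551784314831, 'fy': 326.9551784314831, 'cx': 283.18561821532444, 'cy': 209.33992429684926, 'mount': array([[ 9.99999794e-01, -1.01198290e-05, -6.41581926e-04,
        -4.44956252e-05],
       [ 2.10870565e-04,  9.49523538e-01,  3.13695722e-01,
        -8.09450342e-02],
       [ 6.06022593e-04, -3.13695793e-01,  9.49523345e-01,
        -1.42677673e-01],
       [ 0.00000000e+00,  0.00000000e+00,  0.00000000e+00,
         1.00000000e+00]])}
```

View pics/scene0.png

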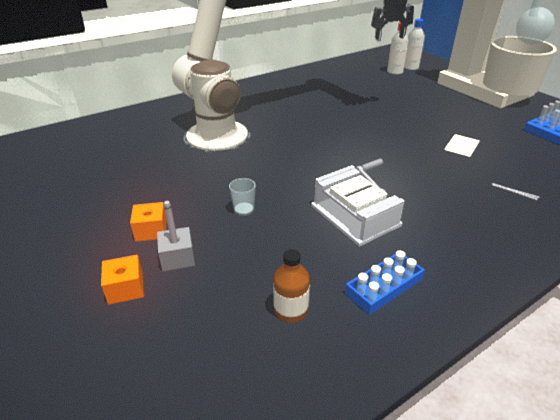

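View pics/top0.png

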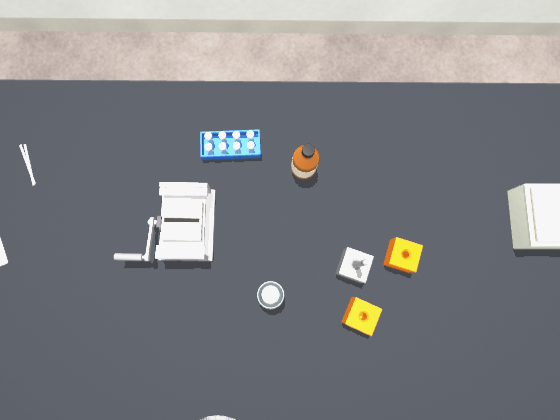

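View pics/wrist0.png

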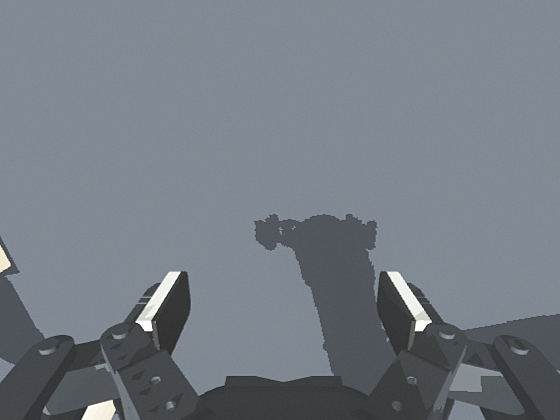

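The grey block with the rod in it, at top (356,265) and scene (175,248), fits the stand. The two orange blocks at top (404,255) and (362,316) are look-alikes. I'll confirm in an enlarged crop.

```bash
cat > h.py <<'E'
import numpy as np,cv2
from station import arm,camera,camera_info
from scipy.spatial.transform import Rotation as R
def ray(n,u,v,tcp=None):
    i=camera_info(n)
    T=i["pose"] if n!="wrist" else tcp@i["mount"]
    d=T[:3,:3]@np.array([(u-i["cx"])/i["fx"],(v-i["cy"])/i["fy"],1.])
    return T[:3,3],d/np.linalg.norm(d)
def onz(n,u,v,z,tcp=None):
    o,d=ray(n,u,v,tcp); return o+d*(z-o[2])/d[2]
def proj(n,p,tcp=None):
    i=camera_info(n)
    T=i["pose"] if n!="wrist" else tcp@i["mount"]
    c=np.linalg.inv(T)@np.r_[p,1]; return np.array([i["cx"]+i["fx"]*c[0]/c[2],i["cy"]+i["fy"]*c[1]/c[2]])
def tri(rs):
    A=np.zeros((3,3));b=np.zeros(3)
    for o,d in rs:
        M=np.eye(3)-np.outer(d,d);A+=M;b+=M@o
    p=np.linalg.solve(A,b); return p,[np.linalg.norm(np.cross(p-o,d)) for o,d in rs]
def tcp():
    s=arm.get_state();T=np.eye(4);T[:3,:3]=R.from_euler('xyz',s['eef_rot'],degrees=True).as_matrix();T[:3,3]=s['position'];return T
E
python3 - <<'E'
import cv2,numpy as np
t=cv2.imread('pics/top0.png');s=cv2.imread('pics/scene0.png')
a=cv2.resize(t[170:275,105:225],None,fx=5,fy=5,interpolation=cv2.INTER_CUBIC);cv2.imwrite('pics/c1.png',a)
a=cv2.resize(t[230:340,330:430],None,fx=5,fy=5,interpolation=cv2.INTER_CUBIC);cv2.imwrite('pics/c2.png',a)
a=cv2.resize(s[190:310,95:205],None,fx=5,fy=5,interpolation=cv2.INTER_CUBIC);cv2.imwrite('pics/c3.png',a)
a=cv2.resize(s[150:245,300:410],None,fx=6,fy=6,interpolation=cv2.INTER_CUBIC);cv2.imwrite('pics/c4.png',a)
E
```

```text
(no output)
```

View pics/c1.png

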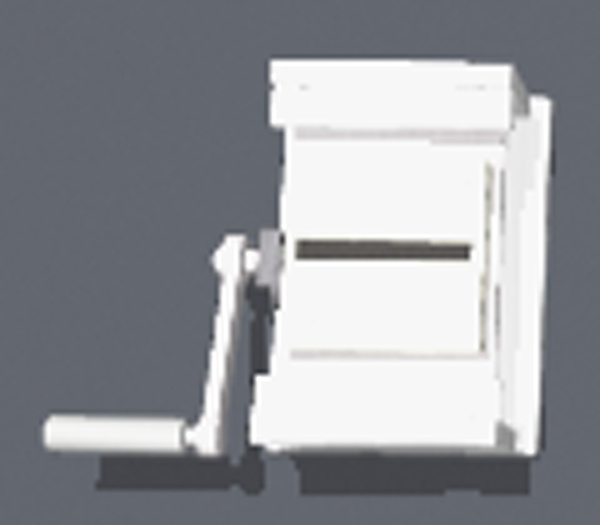

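View pics/c2.png

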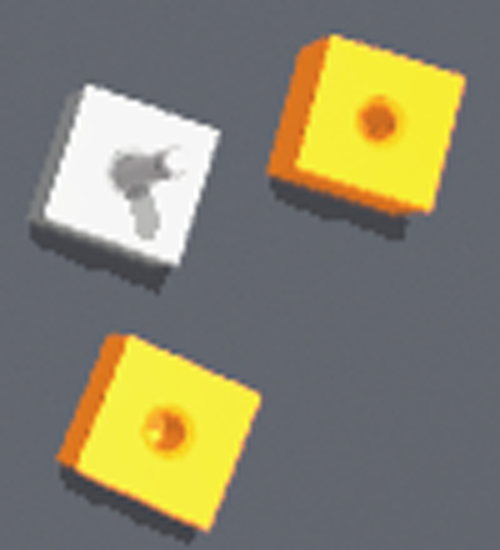

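View pics/c3.png

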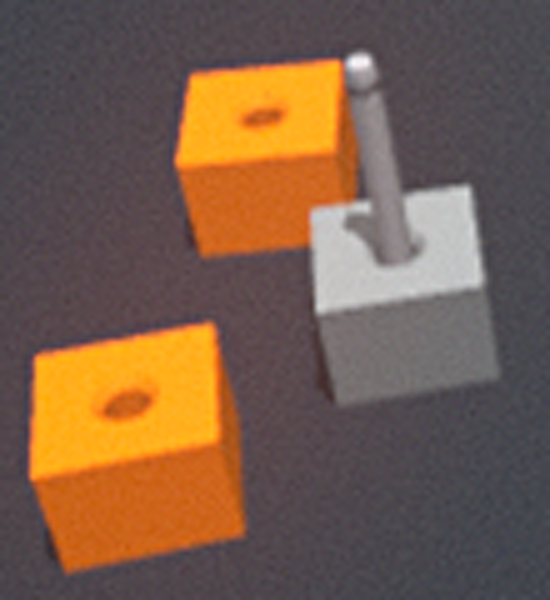

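View pics/c4.png

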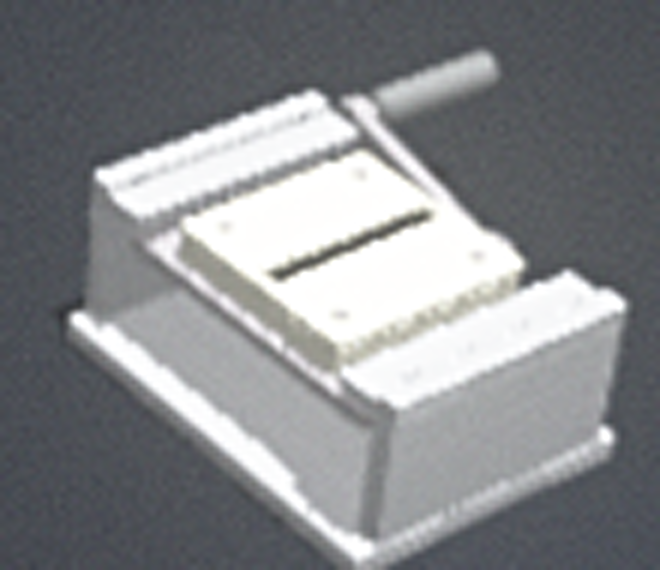

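Run:
```python
from h import *
c1=lambda x,y:("top",105+(x+.5)/5-.5,170+(y+.5)/5-.5)
c2=lambda x,y:("top",330+(x+.5)/5-.5,230+(y+.5)/5-.5)
c3=lambda x,y:("scene",95+(x+.5)/5-.5,190+(y+.5)/5-.5)
c4=lambda x,y:("scene",300+(x+.5)/6-.5,150+(y+.5)/6-.5)
P=[onz(*c2(*p),.055) for p in((87,85),(219,130),(178,267),(45,220))]
print(P,"stand",np.mean(P,0))
print([np.linalg.norm(P[i]-P[(i+1)%4]) for i in range(4)])
P=[onz(*c3(*p),.055) for p in((310,210),(470,186),(484,286),(316,313))]
print("stand scene",np.mean(P,0),[np.linalg.norm(P[i]-P[(i+1)%4]) for i in range(4)])
print("probe top",tri([ray(*c2(173,161)),ray(*c3(361,62))]))
a=tri([ray(*c1(297,249)),ray(*c4(432,214))]);b=tri([ray(*c1(471,252)),ray(*c4(273,274))]);print("ch",a,b,(a[0]+b[0])/2,np.linalg.norm(a[0]-b[0]),np.degrees(np.arctan2(*(a[0]-b[0])[[1,0]]))-90)
a=tri([ray(*c1(46,432)),ray(*c4(488,66))]);b=tri([ray(*c1(182,434)),ray(*c4(384,102))]);print("handle",a,b,(a[0]+b[0])/2,np.linalg.norm(a[0]-b[0]))
```

```text
[array([ 0.51954631, -0.32523665,  0.055     ]), array([ 0.49686747, -0.3910478 ,  0.055     ]), array([ 0.42898351, -0.36764808,  0.055     ]), array([ 0.45221015, -0.30208147,  0.055     ])] stand [ 0.47440186 -0.3465035   0.055     ]
[np.float64(0.06960917627394668), np.float64(0.07180375173030722), np.float64(0.06955901147649572), np.float64(0.07120618874105598)]
stand scene [ 0.47724675 -0.34745823  0.055     ] [np.float64(0.07025926115952089), np.float64(0.0695292300637402), np.float64(0.06988752515074388), np.float64(0.06970794370459679)]
probe top (array([ 0.47502861, -0.3450258 ,  0.15270954]), [np.float64(0.0006918799124386429), np.float64(0.0006918799124386115)])
ch (array([0.58590966, 0.13222442, 0.0748034 ]), [np.float64(0.0010210056799213015), np.float64(0.0010210056799213221)]) (array([0.58430777, 0.04622703, 0.07758874]), [np.float64(0.001551349461896274), np.float64(0.0015513494618962721)]) [0.58510871 0.08922573 0.07619607] 0.0860573877262606 -1.0671340554940798
handle (array([0.49627723, 0.25468151, 0.06052885]), [np.float64(0.0005237419495690023), np.float64(0.0005237419495689711)]) (array([0.49587402, 0.18823632, 0.06354494]), [np.float64(0.002004403528244851), np.float64(0.0020044035282449106)]) [0.49607563 0.22145892 0.06203689] 0.06651483234895356
```

```bash
cat >> h.py <<'E'
def rel(p,yaw,roll=180,pitch=0):
    T=tcp();Rt=R.from_euler('xyz',[roll,pitch,yaw],degrees=True).as_matrix()
    s=arm.get_state()
    print("t",round(s['clock'],2),"pos",s['position'].round(4),"rot",s['eef_rot'].round(2),"F",s['contact_force'].round(1),"w",round(s['gripper_width'],4),"q",s['q'].round(0))
    print("shift cm",(T[:3,:3].T@(np.array(p)-T[:3,3])*100).round(2),"turn",np.degrees(R.from_matrix(T[:3,:3].T@Rt).as_rotvec()).round(2))
E
python3 -c "
from h import *
rel([.45,.25,.235],-90)"
```

```text
t 0.15 pos [0.138  0.6091 0.2305] rot [-1.7999e+02 -1.0000e-01 -1.0277e+02] F [ 0.7 -0.8  0.2] w 0.0852 q [ 92.  22.   0.  -0. -68. -15.]
shift cm [ 28.13 -38.37  -0.4 ] turn [  0.    -0.1  -12.77]
```

>>> drive_tool([
  [[28,-38.5,-0.5],[0,0,-12.8],0],
  [[28,-38.5,-0.5],[0,0,-12.8],0],
  [[28,-38.5,-0.5],[0,0,-12.8],0],
  [[28,-38.5,-0.5],[0,0,-12.8],0],
  [[28,-38.5,-0.5],[0,0,-12.8],0],
  [[28,-38.5,-0.5],[0,0,-12.8],0],
  [[28,-38.5,-0.5],[0,0,-12.8],0],
  [[28,-38.5,-0.5],[0,0,-12.8],0],
])

```text
clock: 0.95
position: [0.4021, 0.3066, 0.2353]
eef_rot: [180.0, -0.1, -89.9]
contact_force: [1.4, 0.5, 0.1]
gripper_width: 0.0852
```

```bash
python3 -c "
from h import *
rel([.47,-.25,.245],-90)"
```

```text
t 0.95 pos [0.4021 0.3066 0.2353] rot [ 1.7998e+02 -9.0000e-02 -8.9950e+01] F [1.4 0.5 0.1] w 0.0852 q [ 56.  10. -16.   0. -64.  34.]
shift cm [55.67 -6.74 -0.89] turn [ 0.02 -0.09  0.05]
```

>>> drive_tool([
  [[21.7,-15.5,-1],[0,0,0],0],
  [[21.7,-15.5,-1],[0,0,0],0],
  [[21.7,-15.5,-1],[0,0,0],0],
  [[21.7,-15.5,-1],[0,0,0],0],
  [[21.7,-15.5,-1],[0,0,0],0],
  [[21.7,-15.5,-1],[0,0,0],0],
  [[21.7,-15.5,-1],[0,0,0],0],
  [[21.7,-15.5,-1],[0,0,0],0],
])

```text
clock: 1.75
position: [0.557, 0.0895, 0.245]
eef_rot: [179.9, -0.1, -90.0]
contact_force: [-0.1, 0.1, 0.1]
gripper_width: 0.0855
```

```bash
python3 -c "
from h import *
rel([.40,-.345,.245],-90)
T=tcp();np.save('T1.npy',T)
im=camera('wrist');cv2.imwrite('pics/w1.png',im[:,:,::-1])
print(arm.get_state()['dq'].round(1))"
```

```text
t 1.75 pos [0.557  0.0895 0.245 ] rot [ 1.7992e+02 -9.0000e-02 -9.0010e+01] F [-0.1  0.1  0.1] w 0.0855 q [ 26.  16.  -7.   0. -68.  64.]
shift cm [43.45 15.7   0.09] turn [ 0.08 -0.09 -0.01]
[ 1.2 -0.5  0.   0.1 -0.   0.2]
```

View pics/w1.png

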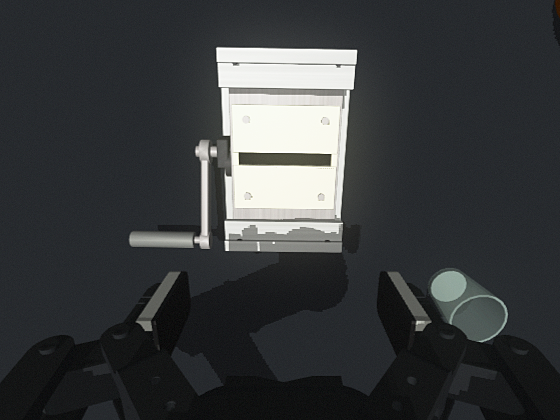

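Run:
```python
from h import *
T=np.load('T1.npy');im=cv2.imread('pics/w1.png')
g=cv2.cvtColor(im,6)
row=g[159,200:360].astype(int);print([ (200+i) for i in range(1,160) if (row[i]-150)*(row[i-1]-150)<0])
for u in (250,285,320):
    c=g[80:230,u].astype(int);print(u,[(80+i,c[i-1],c[i]) for i in range(1,150) if abs(c[i]-c[i-1])>40])
for v in (130,185):
    c=g[v,190:380].astype(int);print(v,[(190+i,c[i-1],c[i]) for i in range(1,190) if abs(c[i]-c[i-1])>25])
a=cv2.resize(im[85:255,120:360],None,fx=3.3,fy=3.3,interpolation=cv2.INTER_CUBIC);cv2.imwrite('pics/w1c.png',a)
```

```text
[209, 231, 239, 331, 345]
250 [(87, np.int64(247), np.int64(201)), (88, np.int64(201), np.int64(99)), (94, np.int64(154), np.int64(246)), (105, np.int64(189), np.int64(254)), (152, np.int64(255), np.int64(170)), (153, np.int64(170), np.int64(53)), (165, np.int64(98), np.int64(189)), (166, np.int64(189), np.int64(255)), (208, np.int64(252), np.int64(194)), (219, np.int64(211), np.int64(93)), (221, np.int64(106), np.int64(174)), (222, np.int64(174), np.int64(242)), (225, np.int64(225), np.int64(121))]
285 [(88, np.int64(251), np.int64(141)), (95, np.int64(153), np.int64(243)), (153, np.int64(255), np.int64(64)), (165, np.int64(76), np.int64(158)), (166, np.int64(158), np.int64(255)), (219, np.int64(207), np.int64(113)), (222, np.int64(108), np.int64(233))]
320 [(89, np.int64(232), np.int64(83)), (90, np.int64(83), np.int64(133)), (96, np.int64(142), np.int64(232)), (106, np.int64(197), np.int64(251)), (153, np.int64(254), np.int64(209)), (154, np.int64(209), np.int64(50)), (166, np.int64(84), np.int64(196)), (167, np.int64(196), np.int64(255)), (193, np.int64(249), np.int64(174)), (195
[... 222 characters left out ...]
(223, np.int64(112), np.int64(228)), (230, np.int64(233), np.int64(203)), (233, np.int64(225), np.int64(253)), (339, np.int64(239), np.int64(204)), (341, np.int64(213), np.int64(240)), (346, np.int64(241), np.int64(194)), (347, np.int64(194), np.int64(64))]
185 [(201, np.int64(58), np.int64(146)), (202, np.int64(146), np.int64(215)), (207, np.int64(237), np.int64(175)), (208, np.int64(175), np.int64(89)), (209, np.int64(89), np.int64(61)), (225, np.int64(72), np.int64(170)), (226, np.int64(170), np.int64(242)), (232, np.int64(228), np.int64(194)), (335, np.int64(245), np.int64(177)), (336, np.int64(177), np.int64(206)), (342, np.int64(238), np.int64(186)), (343, np.int64(186), np.int64(56))]
```

View pics/w1c.png

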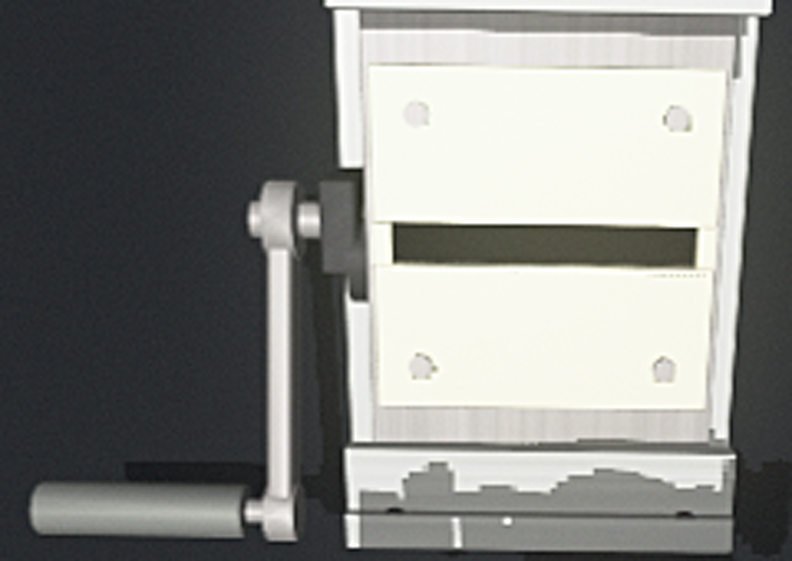

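Run:
```python
from h import *
T=np.load('T1.npy')
T[:3,:3]=R.from_euler('xyz',[179.95,-.09,-90.01],degrees=True).as_matrix()
w=lambda u,v,z:onz('wrist',u,v,z,T)
cw=lambda x,y:(120+(x+.5)/3.3-.5,85+(y+.5)/3.3-.5)
for z in(.074,.076,.078):
    L=w(238.5,159,z);Rr=w(330.7,159.8,z);print(z,L,Rr,np.linalg.norm(L-Rr),(L+Rr)/2)
    C=[w(*cw(*p),z) for p in((370,65),(727,70),(712,409),(379,405))];print([np.linalg.norm(C[i]-C[(i+1)%4]).round(4) for i in range(4)],np.mean(C,0),[np.degrees(np.arctan2(*(C[i]-C[j])[[1,0]])).round(2) for i,j in((0,1),(3,2),(0,3),(1,2))])
print(w(*cw(32,508),.062),w(*cw(244,508),.062),w(*cw(275,510),.062), "pivot",w(*cw(275,217),.036))
```

```text
0.074 [0.58524835 0.13235683 0.074     ] [0.58443072 0.04366894 0.074     ] 0.08869166015009773 [0.58483953 0.08801289 0.074     ]
[np.float64(0.0989), np.float64(0.0989), np.float64(0.1018), np.float64(0.0989)] [0.58513824 0.08723971 0.074     ] [np.float64(89.21), np.float64(89.24), np.float64(-1.26), np.float64(0.45)]
0.076 [0.58558541 0.13208433 0.076     ] [0.584773   0.04396196 0.076     ] 0.08812611820876501 [0.58517921 0.08802314 0.076     ]
[np.float64(0.0983), np.float64(0.0983), np.float64(0.1012), np.float64(0.0983)] [0.58547601 0.0872549  0.076     ] [np.float64(89.21), np.float64(89.24), np.float64(-1.26), np.float64(0.45)]
0.078 [0.58592248 0.13181183 0.078     ] [0.58511528 0.04425497 0.078     ] 0.08756057626743224 [0.58551888 0.0880334  0.078     ]
[np.float64(0.0976), np.float64(0.0977), np.float64(0.1005), np.float64(0.0977)] [0.58581377 0.08727009 0.078     ] [np.float64(89.21), np.float64(89.24), np.float64(-1.26), np.float64(0.45)]
[0.49706809 0.25568878 0.062     ] [0.49701766 0.18627108 0.062     ] [0.49629865 0.17617357 0.062     ] pivot [0.58806802 0.17509543 0.036     ]
```

>>> drive_tool([
  [[43.5,8.2,0],[0,0,0],0],
  [[43.5,8.2,0],[0,0,0],0],
  [[43.5,8.2,0],[0,0,0],0],
  [[43.5,8.2,0],[0,0,0],0],
  [[43.5,8.2,0],[0,0,0],0],
  [[43.5,8.2,0],[0,0,0],0],
  [[43.5,8.2,0],[0,0,0],0],
  [[43.5,8.2,0],[0,0,0],0],
])

```text
clock: 2.6
position: [0.4829, -0.3035, 0.2464]
eef_rot: [180.0, -0.1, -89.8]
contact_force: [2.0, -0.3, -0.4]
gripper_width: 0.0856
```

```bash
python3 -c "
from h import *
rel([.4755,-.346,.24],-90)"
```

```text
t 2.6 pos [ 0.4829 -0.3035  0.2464] rot [ 1.7998e+02 -9.0000e-02 -8.9770e+01] F [ 2.  -0.3 -0.4] w 0.0856 q [-16.  16.  -6.   0. -68. 106.]
shift cm [4.24 0.76 0.65] turn [ 0.02 -0.09  0.23]
```

>>> drive_tool([
  [[4.2,0.7,0.7],[0,0,0.2],0],
  [[4.2,0.7,0.7],[0,0,0.2],0],
  [[4.2,0.7,0.7],[0,0,0.2],0],
  [[4.2,0.7,0.7],[0,0,0.2],0],
])

```text
clock: 3.0
position: [0.4766, -0.3441, 0.2397]
eef_rot: [180.0, -0.1, -89.8]
contact_force: [0.4, -0.2, -0.5]
gripper_width: 0.0854
```

```bash
python3 -c "
from h import *
rel([.4755,-.346,.24],-90)
T=tcp();np.save('T2.npy',T)
im=camera('wrist');cv2.imwrite('pics/w2.png',im[:,:,::-1])
print(proj('wrist',[.475,-.346,.155],T),proj('wrist',[.475,-.346,.055],T))"
```

```text
t 3.0 pos [ 0.4766 -0.3441  0.2397] rot [ 1.800e+02 -9.000e-02 -8.985e+01] F [ 0.4 -0.2 -0.5] w 0.0854 q [-20.  18.  -4.   0. -68. 110.]
shift cm [ 0.19  0.11 -0.03] turn [ 0.   -0.09  0.15]
[285.69788995 218.92348753] [284.91963975 185.7772985 ]
```

View pics/w2.png

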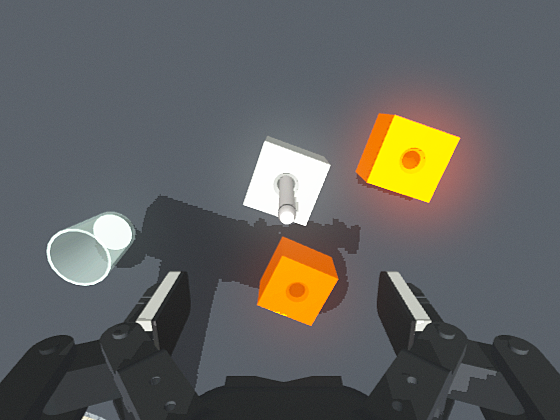

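```bash
python3 -c "
import cv2
im=cv2.imread('pics/w2.png');cv2.imwrite('pics/w2c.png',cv2.resize(im[130:235,235:340],None,fx=5.6,fy=5.6,interpolation=cv2.INTER_CUBIC))"
```

```text
(no output)
```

View pics/w2c.png

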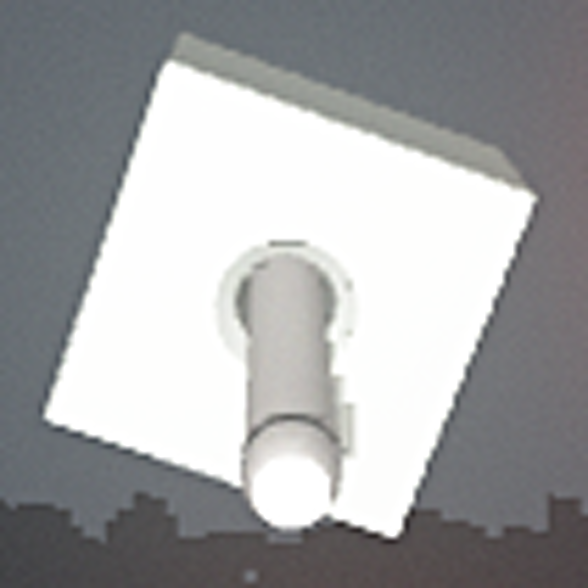

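Run:
```python
from h import *
T=np.load('T2.npy')
cw=lambda x,y:(235+(x+.5)/5.6-.5,130+(y+.5)/5.6-.5)
w=lambda p,z:onz('wrist',*cw(*p),z,T)
C=[w(p,.055) for p in((168,60),(537,198),(400,537),(45,417))]
print(np.mean(C,0),[np.linalg.norm(C[i]-C[(i+1)%4]).round(4) for i in range(4)])
print("top",w((290,490),.155),"hole",w((287,300),.055))
rel([.4755,-.346,.24],-90)
```

```text
[ 0.47606111 -0.34704766  0.055     ] [np.float64(0.0705), np.float64(0.0694), np.float64(0.0712), np.float64(0.0701)]
top [ 0.47644091 -0.3464929   0.155     ] hole [ 0.47776721 -0.34693354  0.055     ]
t 3.05 pos [ 0.4767 -0.344   0.2399] rot [-1.7998e+02 -1.0000e-01 -8.9830e+01] F [ 0.7 -0.6  0.7] w 0.0855 q [-20.  18.  -4.   0. -68. 110.]
shift cm [ 0.2   0.12 -0.01] turn [-0.02 -0.1   0.17]
```

>>> drive_tool([
  [[0.3,0.1,4],[0,0,0],0],
  [[0.3,0.1,8],[0,0,0],0],
  [[0.3,0.1,11],[0,0,0],0],
  [[0.3,0.1,13],[0,0,0],0],
  [[0.3,0.1,14.5],[0,0,0],0],
  [[0.3,0.1,15.2],[0,0,0],0],
  [[0.3,0.1,15.2],[0,0,0],0],
  [[0.3,0.1,15.2],[0,0,0],0],
])

```text
clock: 3.85
position: [0.4767, -0.3469, 0.089]
eef_rot: [-179.9, -0.1, -89.7]
contact_force: [0.6, -0.9, 0.5]
gripper_width: 0.0853
```

>>> drive_tool([
  [[0,0,0],[0,0,0],0.3],
  [[0,0,0],[0,0,0],0.6],
  [[0,0,0],[0,0,0],0.8],
  [[0,0,0],[0,0,0],1],
  [[0,0,0],[0,0,0],1],
  [[0,0,0],[0,0,0],1],
  [[0,0,0],[0,0,0],1],
  [[0,0,0],[0,0,0],1],
])

```text
clock: 4.65
position: [0.4768, -0.3469, 0.0892]
eef_rot: [-179.9, -0.2, -89.7]
contact_force: [0.1, 1.2, 3.6]
gripper_width: 0.0126
```

```bash
python3 -c "
from h import *
rel([.476,-.3468,.088],-90)
for n in('wrist','scene'):
    im=camera(n);cv2.imwrite('pics/%s3.png'%n,im[:,:,::-1])"
```

```text
t 4.65 pos [ 0.4768 -0.3469  0.0892] rot [-1.7989e+02 -1.5000e-01 -8.9740e+01] F [0.1 1.2 3.6] w 0.0126 q [-20.  26. -15.   0. -48. 110.]
shift cm [-0.02  0.08  0.12] turn [-0.11 -0.15  0.26]
```

View pics/wrist3.png

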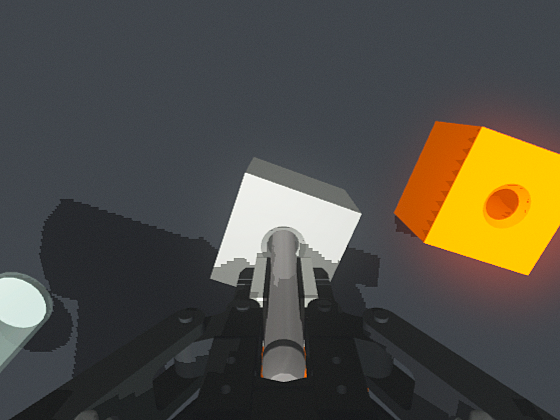

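Probe gripped (opening 12.6 mm). The wrist picture shows it between the pads at (283,320), over the grey stand at (285,245). I'll lift it straight up.

>>> drive_tool([
  [[0,0,-1],[0,0,0],1],
  [[0,0,-3],[0,0,0],1],
  [[0,0,-5],[0,0,0],1],
  [[0,0,-7],[0,0,0],1],
  [[0,0,-9],[0,0,0],1],
  [[0,0,-11],[0,0,0],1],
  [[0,0,-11.8],[0,0,0],1],
  [[0,0,-11.8],[0,0,0],1],
])

```text
clock: 5.55
position: [0.477, -0.3469, 0.2084]
eef_rot: [-179.7, -0.2, -89.7]
contact_force: [-0.1, 0.6, -0.8]
gripper_width: 0.0126
```

```bash
python3 -c "
from h import *
rel([.5855,.1195,.205],-90.7)
print(proj('wrist',tcp()[:3,3]-[0,0,.084],tcp()))
for n in('wrist','scene'):
    im=camera(n);cv2.imwrite('pics/%s4.png'%n,im[:,:,::-1])"
```

```text
t 5.55 pos [ 0.477  -0.3469  0.2084] rot [-179.74   -0.21  -89.74] F [-0.1  0.6 -0.8] w 0.0126 q [-20.  19.  -7.   0. -63. 110.]
shift cm [-46.59 -11.06   0.22] turn [-0.26 -0.21  0.96]
[282.90851599 217.68365594]
```

View pics/wrist4.png

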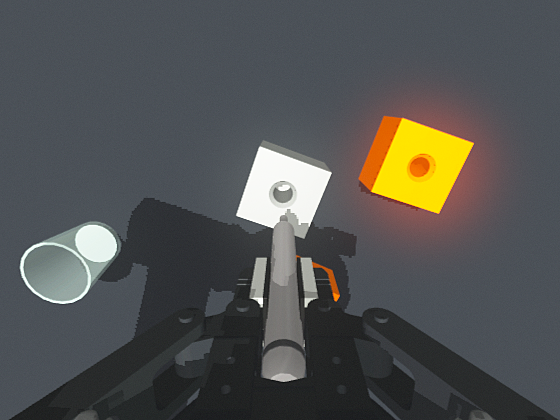

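View pics/scene4.png

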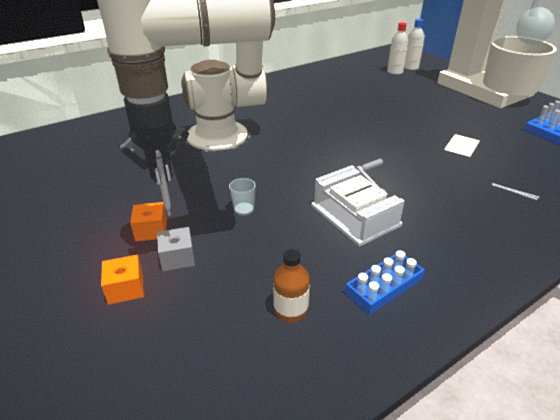

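```bash
python3 -c "
from h import *
T=tcp();np.save('T4.npy',T)
im=cv2.imread('pics/wrist4.png');cv2.imwrite('pics/w4c.png',cv2.resize(im[170:245,245:325],None,fx=7.5,fy=7.5,interpolation=cv2.INTER_CUBIC))
print(proj('wrist',[.476,-.347,.055],T))"
```

```text
[283.86265489 193.03245222]
```

View pics/w4c.png

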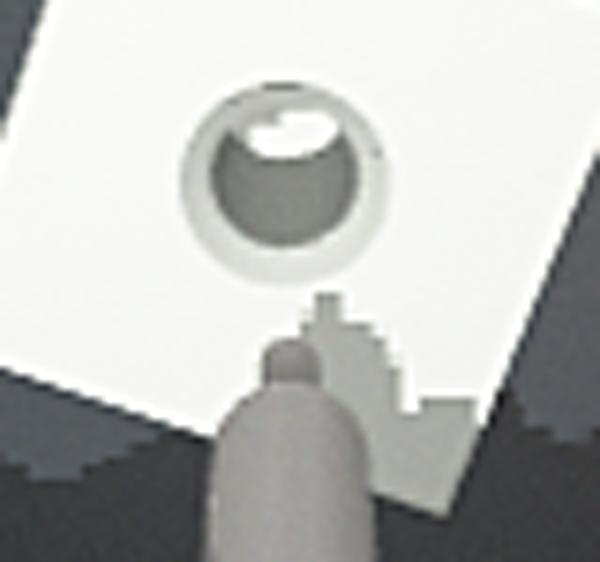

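```bash
python3 -c "
from h import *
T=np.load('T4.npy')
print(onz('top',306,160,.1),onz('top',271,295,.05),onz('wrist',282.6,194,.055,T))
rel([.5855,.1265,.205],-90.7)"
```

```text
[ 0.73163091 -0.22088321  0.1       ] [ 0.40024692 -0.13385158  0.05      ] [ 0.47506149 -0.34582739  0.055     ]
t 5.65 pos [ 0.476  -0.3463  0.2062] rot [-1.7996e+02 -9.0000e-02 -8.9760e+01] F [ 0.2 -0.5 -1. ] w 0.0123 q [-20.  20.  -7.   0. -63. 110.]
shift cm [-47.23 -11.15   0.05] turn [-0.04 -0.09  0.94]
```

>>> drive_tool([
  [[-2,-0.5,0],[0,0,0],1],
  [[-6,-1.4,0],[0,0,0],1],
  [[-10,-2.4,0],[0,0,0],1],
  [[-14,-3.3,0],[0,0,0.5],1],
  [[-18,-4.3,0],[0,0,0.9],1],
  [[-22,-5.2,0],[0,0,0.9],1],
  [[-26,-6.2,0],[0,0,0.9],1],
  [[-30,-7.1,0],[0,0,0.9],1],
])

```text
clock: 6.45
position: [0.5452, -0.0443, 0.2043]
eef_rot: [179.9, -0.1, -90.7]
contact_force: [1.3, -0.7, -1.9]
gripper_width: 0.0126
```

```bash
python3 -c "
from h import *
rel([.5855,.1265,.195],-90.7)"
```

```text
t 6.45 pos [ 0.5452 -0.0443  0.2043] rot [ 1.7989e+02 -1.1000e-01 -9.0660e+01] F [ 1.3 -0.7 -1.9] w 0.0126 q [ 12.  16. -13.   0. -61.  77.]
shift cm [-17.13  -3.83   0.89] turn [ 0.11 -0.11  0.04]
```

>>> drive_tool([
  [[-4,-1,0.2],[0,0,0],1],
  [[-8,-2,0.4],[0,0,0],1],
  [[-12,-3,0.6],[0,0,0],1],
  [[-15,-3.5,0.8],[0,0,0],1],
  [[-17.1,-3.8,0.9],[0,0,0],1],
  [[-17.1,-3.8,0.9],[0,0,0],1],
  [[-17.1,-3.8,0.9],[0,0,0],1],
  [[-17.1,-3.8,0.9],[0,0,0],1],
])

```text
clock: 7.25
position: [0.5847, 0.1253, 0.1942]
eef_rot: [179.8, -0.2, -90.7]
contact_force: [-0.6, 0.4, -1.4]
gripper_width: 0.0125
```

```bash
python3 -c "
from h import *
rel([.5855,.1265,.165],-90.7)
T=tcp();np.save('T5.npy',T)
im=camera('wrist')[:,:,::-1];cv2.imwrite('pics/w5.png',im)
cv2.imwrite('pics/w5c.png',cv2.resize(im[100:260,210:410],None,fx=3.75,fy=3.75,interpolation=cv2.INTER_CUBIC))
print(proj('wrist',T[:3,3]-[0,0,.084],T),proj('wrist',[.585,.0885,.076],T))
im=camera('scene')[:,:,::-1];cv2.imwrite('pics/s5.png',cv2.resize(im[100:260,270:430],None,fx=3.75,fy=3.75,interpolation=cv2.INTER_CUBIC))
"
```

```text
t 7.25 pos [0.5847 0.1253 0.1942] rot [ 1.798e+02 -1.500e-01 -9.071e+01] F [-0.6  0.4 -1.4] w 0.0125 q [ 28.  21.  -7.   0. -63.  62.]
shift cm [-0.13 -0.09  2.92] turn [ 0.2  -0.15 -0.01]
[283.02893167 216.81526683] [327.01922715 201.99356169]
```

View pics/w5c.png

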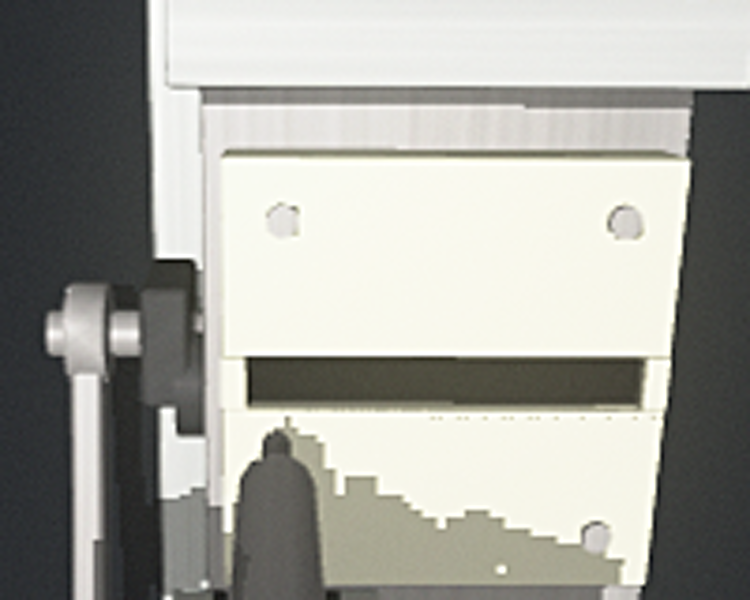

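View pics/s5.png

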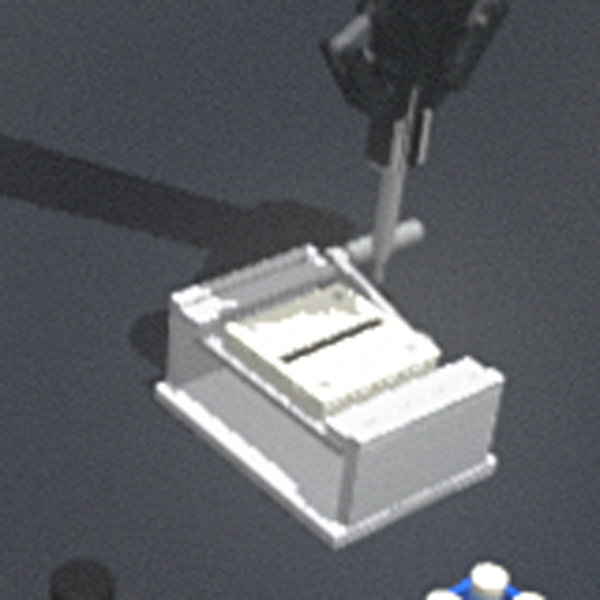

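>>> drive_tool([
  [[0,-0.1,1],[0.2,-0.1,0],1],
  [[0,-0.1,2],[0.2,-0.1,0],1],
  [[0,-0.1,2.8],[0.2,-0.1,0],1],
  [[0,-0.1,2.9],[0.2,-0.1,0],1],
  [[0,-0.1,2.9],[0.2,-0.1,0],1],
])

```text
clock: 7.85
position: [0.5857, 0.1249, 0.1652]
eef_rot: [-180.0, -0.1, -90.7]
contact_force: [1.3, 0.3, -0.5]
gripper_width: 0.0125
```

```bash
python3 -c "
from h import *
rel([.5855,.1255,.155],-90.7)
T=tcp();
im=camera('wrist')[:,:,::-1];
cv2.imwrite('pics/w6c.png',cv2.resize(im[120:280,210:410],None,fx=3.75,fy=3.75,interpolation=cv2.INTER_CUBIC))
"
```

```text
t 7.85 pos [0.5857 0.1249 0.1652] rot [-1.7999e+02 -6.0000e-02 -9.0740e+01] F [ 1.3  0.3 -0.5] w 0.0125 q [ 28.  23.  -9.   0. -59.  62.]
shift cm [-0.06  0.03  1.02] turn [-0.01 -0.06 -0.04]
```

View pics/w6c.png

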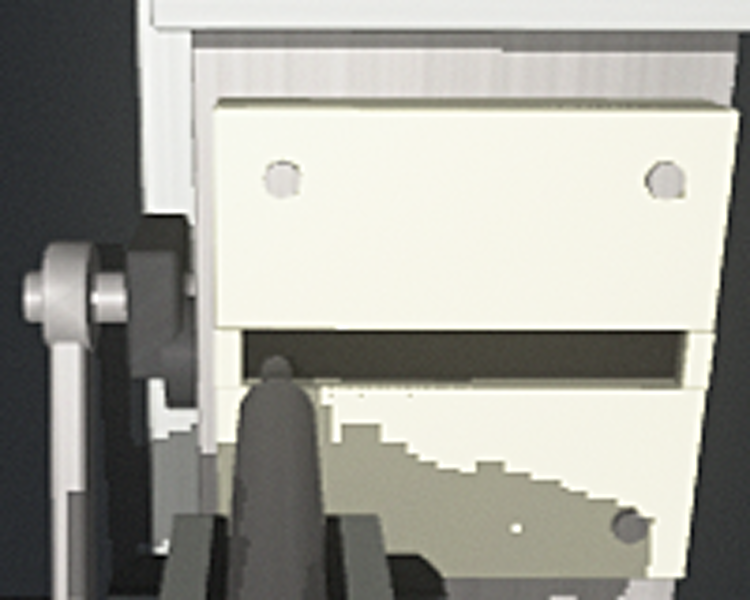

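>>> drive_tool([
  [[0,0,0.3],[0,0,0],1],
  [[0,0,0.5],[0,0,0],1],
  [[0,0,0.7],[0,0,0],1],
  [[0,0,0.8],[0,0,0],1],
  [[0,0,0.8],[0,0,0],1],
])

```text
clock: 8.4
position: [0.5862, 0.1251, 0.1582]
eef_rot: [-179.9, -0.0, -90.7]
contact_force: [-0.4, -0.1, 0.8]
gripper_width: 0.0125
```

```bash
python3 -c "
from h import *
rel([.5855,.1255,.155],-90.7)
T=tcp();
im=camera('wrist')[:,:,::-1];
cv2.imwrite('pics/w7c.png',cv2.resize(im[120:280,210:410],None,fx=3.75,fy=3.75,interpolation=cv2.INTER_CUBIC))
"
```

```text
t 8.4 pos [0.5862 0.1251 0.1582] rot [-1.7991e+02 -4.0000e-02 -9.0710e+01] F [-0.4 -0.1  0.8] w 0.0125 q [ 28.  23.  -9.   0. -58.  62.]
shift cm [-0.04  0.07  0.32] turn [-0.09 -0.04 -0.01]
```

View pics/w7c.png

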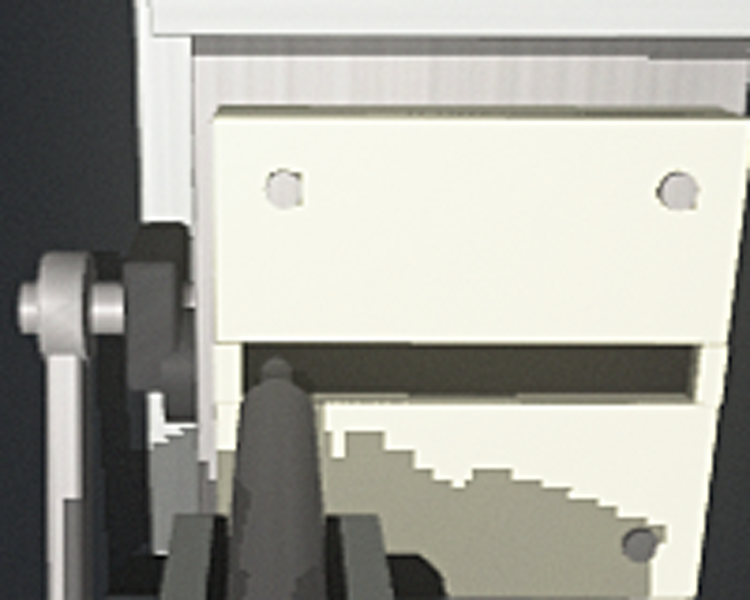

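>>> drive_tool([
  [[0,0,0.2],[0,0,0],1],
  [[0,0.05,0.3],[0,0,0],1],
  [[0,0.05,0.3],[0,0,0],1],
])

```text
clock: 8.75
position: [0.5862, 0.1251, 0.1565]
eef_rot: [-179.8, -0.0, -90.7]
contact_force: [-0.7, -0.2, 5.1]
gripper_width: 0.0125
```

```bash
python3 -c "
from h import *
rel([.5855,.1255,.155],-90.7)
"
```

```text
t 8.75 pos [0.5862 0.1251 0.1565] rot [-1.798e+02 -3.000e-02 -9.069e+01] F [-0.7 -0.2  5.1] w 0.0125 q [ 28.  23. -10.   0. -57.  62.]
shift cm [-0.04  0.07  0.15] turn [-0.2  -0.03  0.01]
```

>>> drive_tool([
  [[0,0.04,0.06],[0,0,0],1],
  [[0,0.04,0.06],[0,0,0],1],
  [[0,0.04,0.06],[0,0,0],1],
  [[0.2,0.04,0.06],[0,0,0],1],
  [[0.4,0.04,0.06],[0,0,0],1],
  [[0.6,0.04,0.06],[0,0,0],1],
  [[0.8,0.04,0.06],[0,0,0],1],
  [[1,0.04,0.06],[0,0,0],1],
])

```text
clock: 9.55
position: [0.5867, 0.1158, 0.1565]
eef_rot: [-179.6, 0.1, -90.7]
contact_force: [0.3, 4.7, 4.6]
gripper_width: 0.0123
```

```bash
python3 -c "
from h import *
rel([.5855,.1255,.1555],-90.7)
im=camera('wrist')[:,:,::-1];
cv2.imwrite('pics/w8c.png',cv2.resize(im[120:280,210:410],None,fx=3.75,fy=3.75,interpolation=cv2.INTER_CUBIC))
"
```

```text
t 9.55 pos [0.5867 0.1158 0.1565] rot [-1.7964e+02  6.0000e-02 -9.0670e+01] F [0.3 4.7 4.6] w 0.0123 q [ 27.  23. -10.   0. -57.  63.]
shift cm [-0.97  0.13  0.1 ] turn [-0.36  0.06  0.03]
```

View pics/w8c.png

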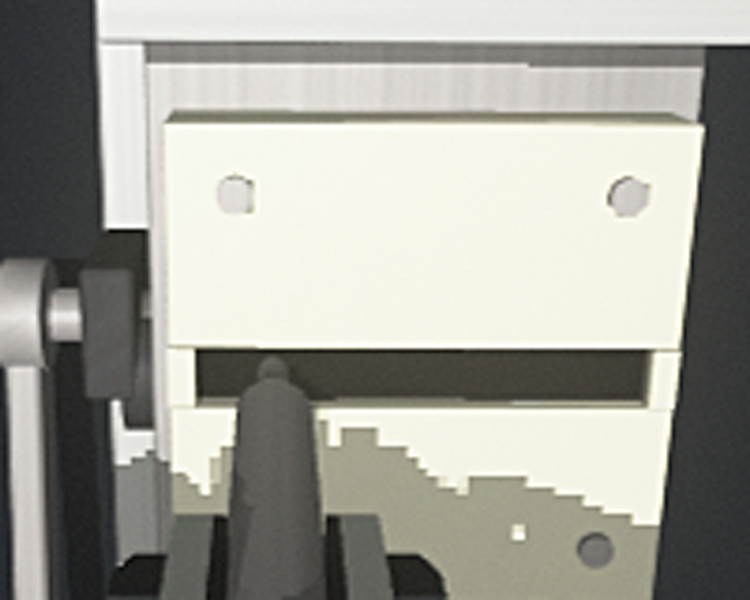

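>>> drive_tool([
  [[0.2,0.04,0.04],[-0.3,0,0],1],
  [[0.4,0.08,0.04],[-0.3,0,0],1],
  [[0.6,0.08,0.04],[-0.3,0,0],1],
  [[0.8,0.08,0.04],[-0.3,0,0],1],
  [[1,0.08,0.04],[-0.3,0,0],1],
  [[1.2,0.08,0.04],[-0.3,0,0],1],
  [[1.4,0.08,0.04],[-0.3,0,0],1],
  [[1.6,0.08,0.04],[-0.3,0,0],1],
])

```text
clock: 10.4
position: [0.5862, 0.0997, 0.1565]
eef_rot: [-179.9, 0.1, -90.7]
contact_force: [-0.0, 3.8, 5.8]
gripper_width: 0.0126
```

```bash
python3 -c "
from h import *
rel([.5853,.0855,.1555],-90.7)
"
```

```text
t 10.4 pos [0.5862 0.0997 0.1565] rot [-1.7986e+02  1.0000e-01 -9.0680e+01] F [-0.   3.8  5.8] w 0.0126 q [ 25.  23. -10.  -0. -57.  64.]
shift cm [1.42 0.07 0.1 ] turn [-0.14  0.1   0.02]
```

>>> drive_tool([
  [[0.2,0.04,0.04],[-0.1,0,0],1],
  [[0.4,0.06,0.04],[-0.1,0,0],1],
  [[0.6,0.06,0.04],[-0.1,0,0],1],
  [[0.8,0.06,0.04],[-0.1,0,0],1],
  [[1,0.06,0.04],[-0.1,0,0],1],
  [[1.2,0.06,0.04],[-0.1,0,0],1],
  [[1.4,0.06,0.04],[-0.1,0,0],1],
  [[1.6,0.06,0.04],[-0.1,0,0],1],
])

```text
clock: 11.2
position: [0.5859, 0.084, 0.1565]
eef_rot: [-179.9, 0.2, -90.7]
contact_force: [-0.1, 4.1, 5.3]
gripper_width: 0.0125
```

```bash
python3 -c "
from h import *
rel([.585,.0835,.1555],-90.7)
im=camera('wrist')[:,:,::-1];
cv2.imwrite('pics/w9c.png',cv2.resize(im[120:280,170:370],None,fx=3.75,fy=3.75,interpolation=cv2.INTER_CUBIC))
"
```

```text
t 11.2 pos [0.5859 0.084  0.1565] rot [-1.7987e+02  1.5000e-01 -9.0670e+01] F [-0.1  4.1  5.3] w 0.0125 q [ 24.  22. -10.  -0. -57.  66.]
shift cm [0.05 0.09 0.1 ] turn [-0.13  0.15  0.03]
```

View pics/w9c.png

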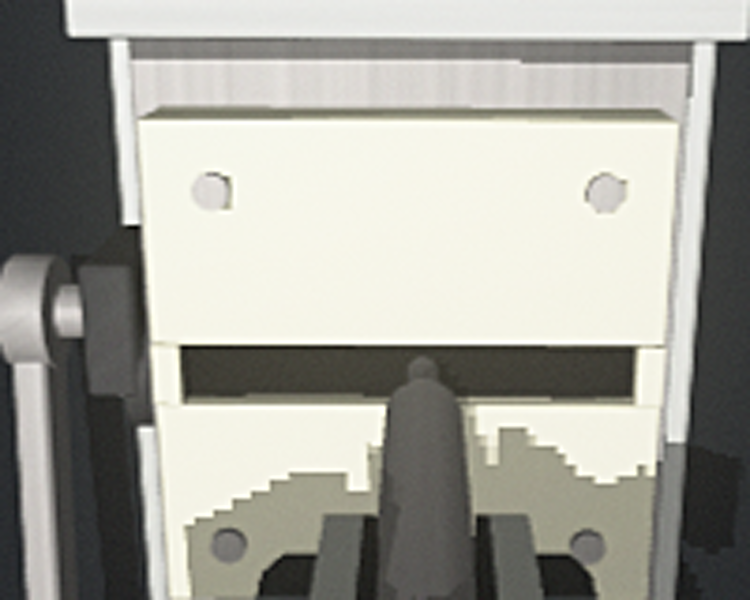

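>>> drive_tool([
  [[0.2,0.04,0.04],[-0.1,0,0],1],
  [[0.4,0.06,0.04],[-0.1,0,0],1],
  [[0.6,0.06,0.04],[-0.1,0,0],1],
  [[0.8,0.06,0.04],[-0.1,0,0],1],
  [[1,0.06,0.04],[-0.1,0,0],1],
  [[1.2,0.06,0.04],[-0.1,0,0],1],
  [[1.4,0.06,0.04],[-0.1,0,0],1],
  [[1.6,0.06,0.04],[-0.1,0,0],1],
])

```text
clock: 12.05
position: [0.5856, 0.0679, 0.1565]
eef_rot: [-179.9, 0.2, -90.7]
contact_force: [-0.3, 4.6, 5.8]
gripper_width: 0.0124
```

>>> drive_tool([
  [[0.2,0.04,0.04],[-0.1,0,0],1],
  [[0.4,0.06,0.04],[-0.1,0,0],1],
  [[0.6,0.06,0.04],[-0.1,0,0],1],
  [[0.8,0.06,0.04],[-0.1,0,0],1],
  [[1,0.06,0.04],[-0.1,0,0],1],
  [[1.2,0.06,0.04],[-0.1,0,0],1],
  [[1.4,0.06,0.04],[-0.1,0,0],1],
  [[1.6,0.06,0.04],[-0.1,0,0],1],
])

```text
clock: 12.85
position: [0.5853, 0.0522, 0.1565]
eef_rot: [-179.9, 0.2, -90.7]
contact_force: [-0.6, 4.0, 5.2]
gripper_width: 0.0125
```

```bash
python3 -c "
from h import *
rel([.5845,.0505,.1555],-90.7)
im=camera('wrist')[:,:,::-1];
cv2.imwrite('pics/w10c.png',cv2.resize(im[120:280,120:320],None,fx=3.75,fy=3.75,interpolation=cv2.INTER_CUBIC))
"
```

```text
t 12.85 pos [0.5853 0.0522 0.1565] rot [-179.91    0.25  -90.68] F [-0.6  4.   5.2] w 0.0125 q [ 21.  22. -11.  -0. -57.  69.]
shift cm [0.17 0.08 0.09] turn [-0.09  0.25  0.02]
```

View pics/w10c.png

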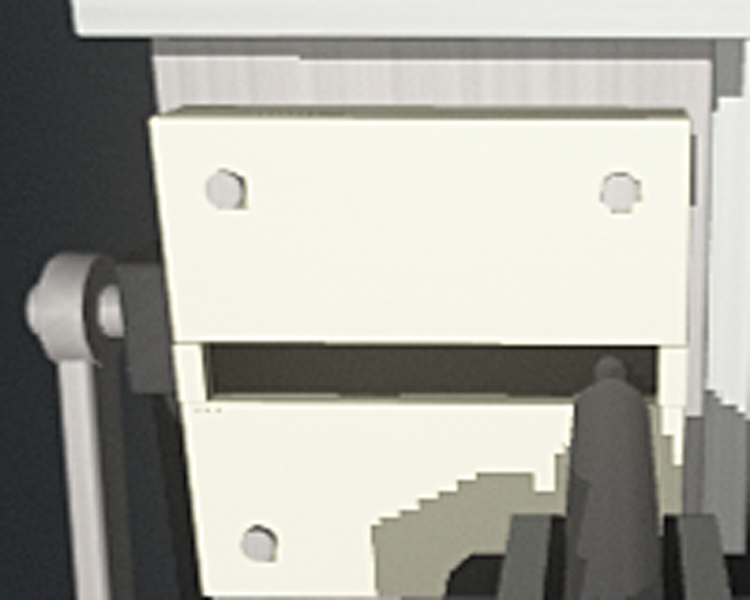

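>>> drive_tool([
  [[0.15,0.04,0.04],[-0.1,-0.2,0],1],
  [[0.3,0.04,0.04],[-0.1,-0.2,0],1],
  [[0.3,0.04,0.04],[-0.1,-0.2,0],1],
  [[0.3,0.04,0.04],[-0.1,-0.2,0],1],
  [[0.3,0.04,0.04],[-0.1,-0.2,0],1],
  [[0.3,0.04,0.04],[-0.1,-0.2,0],1],
])

```text
clock: 13.5
position: [0.5853, 0.0489, 0.1565]
eef_rot: [-180.0, 0.5, -90.7]
contact_force: [0.2, 4.0, 6.1]
gripper_width: 0.0122
```

>>> drive_tool([
  [[0,0,-1],[0,0,0],1],
  [[0,0,-3],[0,0,0],1],
  [[0,0,-4.5],[0,0,0],1],
  [[0,0,-5],[0,0,0],1],
])

```text
clock: 13.9
position: [0.5849, 0.0476, 0.2072]
eef_rot: [-180.0, 0.4, -90.7]
contact_force: [-0.1, -0.9, -1.0]
gripper_width: 0.0126
```

```bash
python3 -c "
from h import *
rel([.476,-.3465,.208],-90)
"
```

```text
t 13.9 pos [0.5849 0.0476 0.2072] rot [-179.98    0.4   -90.72] F [-0.1 -0.9 -1. ] w 0.0126 q [ 20.  19.  -7.  -0. -63.  69.]
shift cm [39.55 10.39 -0.36] turn [-0.02  0.4  -0.72]
```

>>> drive_tool([
  [[2,0.5,0],[0,0.4,-0.7],1],
  [[6,1.6,0],[0,0.4,-0.7],1],
  [[10,2.6,0],[0,0.4,-0.7],1],
  [[14,3.7,0],[0,0.4,-0.7],1],
  [[18,4.7,0],[0,0.4,-0.7],1],
  [[22,5.8,0],[0,0.4,-0.7],1],
  [[26,6.8,0],[0,0.4,-0.7],1],
  [[30,7.9,0],[0,0.4,-0.7],1],
])

```text
clock: 14.7
position: [0.5001, -0.2529, 0.2038]
eef_rot: [179.8, 0.0, -90.0]
contact_force: [0.2, 0.2, -0.7]
gripper_width: 0.0124
```

```bash
python3 -c "
from h import *
rel([.476,-.3465,.205],-90)
"
```

```text
t 14.7 pos [ 0.5001 -0.2529  0.2038] rot [ 1.7981e+02  4.0000e-02 -9.0050e+01] F [ 0.2  0.2 -0.7] w 0.0124 q [-10.  17. -11.  -0. -62. 100.]
shift cm [ 9.36  2.4  -0.12] turn [ 0.19  0.04 -0.05]
```

>>> drive_tool([
  [[4,1,-0.1],[0.2,0,0],1],
  [[7.5,1.9,-0.1],[0.2,0,0],1],
  [[9.3,2.4,-0.1],[0.2,0,0],1],
  [[9.4,2.4,-0.1],[0.2,0,0],1],
  [[9.4,2.4,-0.1],[0.2,0,0],1],
  [[9.4,2.4,-0.1],[0.2,0,0],1],
])

```text
clock: 15.3
position: [0.4757, -0.3461, 0.2042]
eef_rot: [179.9, 0.1, -90.0]
contact_force: [0.4, 1.6, -1.5]
gripper_width: 0.0125
```

```bash
python3 -c "
from h import *
rel([.476,-.3465,.205],-90)
T=tcp()
im=camera('wrist')[:,:,::-1];
cv2.imwrite('pics/w11c.png',cv2.resize(im[170:245,245:325],None,fx=7.5,fy=7.5,interpolation=cv2.INTER_CUBIC))
print(proj('wrist',T[:3,3]-[0,0,.084],T))
rel([.476,-.3465,.205],-90)
"
```

```text
t 15.3 pos [ 0.4757 -0.3461  0.2042] rot [ 1.7992e+02  9.0000e-02 -9.0010e+01] F [ 0.4  1.6 -1.5] w 0.0125 q [-20.  20.  -7.  -0. -63. 110.]
shift cm [ 0.04 -0.03 -0.08] turn [ 0.08  0.09 -0.01]
[283.50965533 217.04666554]
t 15.35 pos [ 0.4759 -0.3459  0.2045] rot [ 1.7994e+02  8.0000e-02 -8.9980e+01] F [0.5 0.  0.1] w 0.0126 q [-20.  20.  -7.  -0. -63. 110.]
shift cm [ 0.06 -0.01 -0.05] turn [0.06 0.08 0.02]
```

View pics/w11c.png

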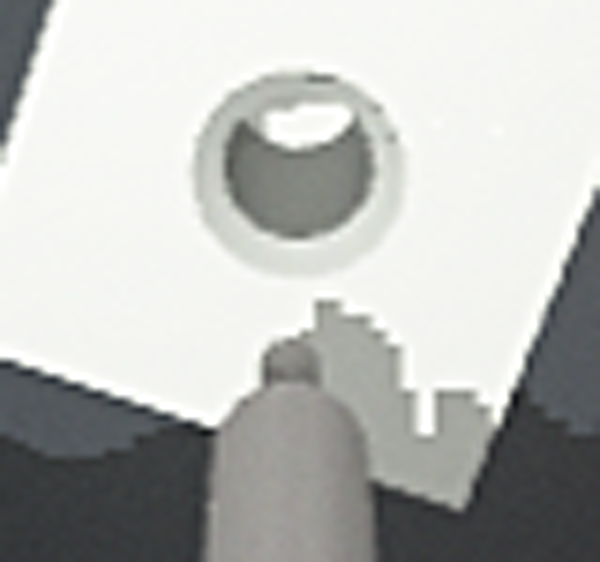

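>>> drive_tool([
  [[0.08,0,1],[0,0,0],1],
  [[0.08,0,3],[0,0,0],1],
  [[0.08,0,5],[0,0,0],1],
  [[0.08,0,7],[0,0,0],1],
  [[0.08,0,8],[0,0,0],1],
  [[0.08,0,9],[0,0,0],1],
  [[0.08,0,9.5],[0,0,0],1],
])

```text
clock: 16.05
position: [0.4758, -0.3462, 0.1087]
eef_rot: [179.9, 0.1, -89.9]
contact_force: [-0.1, 0.2, -0.8]
gripper_width: 0.0123
```

```bash
python3 -c "
from h import *
rel([.476,-.3465,.0898],-90)
"
```

```text
t 16.05 pos [ 0.4758 -0.3462  0.1087] rot [ 1.799e+02  9.000e-02 -8.995e+01] F [-0.1  0.2 -0.8] w 0.0123 q [-20.  25. -14.  -0. -51. 110.]
shift cm [ 0.03 -0.02  1.89] turn [0.1  0.09 0.05]
```

Inside the hole without contact; lower to the bottom and open.

>>> drive_tool([
  [[0.03,0,0.8],[0,0,0],1],
  [[0.03,0,1.4],[0,0,0],1],
  [[0.03,0,1.8],[0,0,0],1],
  [[0.03,0,1.9],[0,0,0],1],
  [[0.03,0,1.9],[0,0,0],1],
])

```text
clock: 16.55
position: [0.4759, -0.3466, 0.0898]
eef_rot: [179.9, 0.1, -89.9]
contact_force: [0.1, -0.4, -0.7]
gripper_width: 0.013
```

>>> drive_tool([
  [[0,0,0],[0,0,0],0.85],
  [[0,0,0],[0,0,0],0.7],
  [[0,0,0],[0,0,0],0.5],
  [[0,0,0],[0,0,0],0.2],
  [[0,0,0],[0,0,0],0],
  [[0,0,0],[0,0,0],0],
  [[0,0,0],[0,0,0],0],
  [[0,0,0],[0,0,0],0],
])

```text
clock: 17.35
position: [0.4759, -0.3466, 0.0897]
eef_rot: [179.9, 0.1, -89.9]
contact_force: [0.2, -0.4, -0.3]
gripper_width: 0.0851
```

>>> drive_tool([
  [[0,0,-1],[0,0,0],0],
  [[0,0,-4],[0,0,0],0],
  [[0,0,-8],[0,0,0],0],
  [[0,0,-12],[0,0,0],0],
  [[0,0,-14],[0,0,0],0],
  [[0,0,-15],[0,0,0],0],
  [[0,0,-15],[0,0,0],0],
])

```text
clock: 18.05
position: [0.4765, -0.347, 0.2414]
eef_rot: [-179.9, 0.0, -89.9]
contact_force: [0.6, -0.4, 0.1]
gripper_width: 0.0854
```

```bash
python3 -c "
from h import *
rel([.45,.1,.24],-135)
im=camera('wrist')[:,:,::-1];cv2.imwrite('pics/w12.png',im)
im=camera('scene')[:,:,::-1];cv2.imwrite('pics/s12.png',cv2.resize(im[170:310,80:290],None,fx=3.5,fy=3.5))
"
```

```text
t 18.05 pos [ 0.4765 -0.347   0.2414] rot [-1.7992e+02  2.0000e-02 -8.9950e+01] F [ 0.6 -0.4  0.1] w 0.0854 q [-20.  18.  -4.  -0. -68. 110.]
shift cm [-44.7    2.61   0.15] turn [-0.07  0.05 45.05]
```

View pics/w12.png

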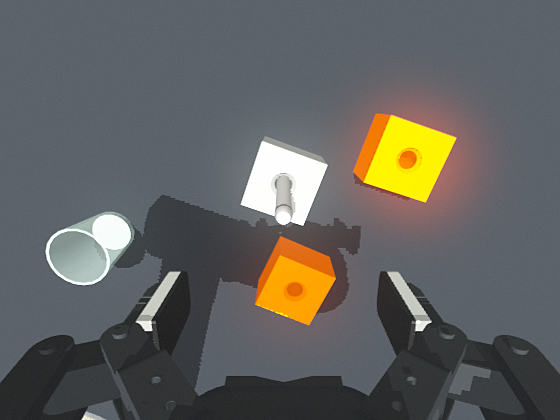

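View pics/s12.png

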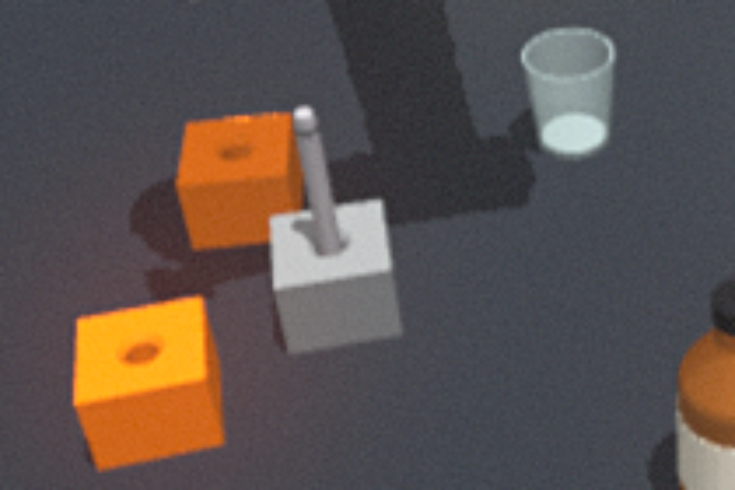

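>>> drive_tool([
  [[-3,0,0],[0,0,6],0],
  [[-7.5,0,0],[0,0,13],0],
  [[-12,-0.2,0],[0,0,20],0],
  [[-16.5,-0.4,0],[0,0,27],0],
  [[-21,-0.6,0],[0,0,34],0],
  [[-25.5,-0.8,0],[0,0,41],0],
  [[-30,-1,0],[0,0,48],0],
  [[-34,-1.2,0],[0,0,54],0],
])

```text
clock: 18.95
position: [0.4861, -0.0046, 0.2377]
eef_rot: [179.7, -0.3, -144.2]
contact_force: [0.5, 0.3, -0.5]
gripper_width: 0.0856
```

```bash
python3 -c "
from h import *
rel([.4965,.222,.22],-180.7)
"
```

```text
t 18.95 pos [ 0.4861 -0.0046  0.2377] rot [ 179.67   -0.25 -144.2 ] F [ 0.5  0.3 -0.5] w 0.0856 q [ 18.   8. -17.  -0. -65.  17.]
shift cm [-14.1   17.76   1.81] turn [ 0.24 -0.35 36.5 ]
```

>>> drive_tool([
  [[-3,3.7,0.4],[0,0,8],0],
  [[-6,7.5,0.8],[0,0,16],0],
  [[-9,11.2,1.2],[0,0,24],0],
  [[-12,15,1.6],[0,0,32],0],
  [[-14.1,17.8,1.8],[0.2,-0.3,36.5],0],
  [[-14.1,17.8,1.8],[0.2,-0.3,36.5],0],
  [[-14.1,17.8,1.8],[0.2,-0.3,36.5],0],
  [[-14.1,17.8,1.8],[0.2,-0.3,36.5],0],
])

```text
clock: 19.75
position: [0.4957, 0.2213, 0.219]
eef_rot: [-179.9, -0.2, 179.3]
contact_force: [0.8, 0.2, 0.4]
gripper_width: 0.0854
```

```bash
python3 -c "
from h import *
rel([.4965,.222,.046],-180.7)
T=tcp()
im=camera('wrist')[:,:,::-1];cv2.imwrite('pics/w13.png',im)
for y in(.186,.254):print(proj('wrist',[.4965,y,.062],T))
"
```

```text
t 19.75 pos [0.4957 0.2213 0.219 ] rot [-179.92   -0.18  179.28] F [0.8 0.2 0.4] w 0.0854 q [ 41.  15. -12.  -0. -63. -42.]
shift cm [-0.14  0.09 17.3 ] turn [-0.08 -0.18 -0.02]
[281.66002176 153.56572973]
[282.64297561 223.25760438]
```

View pics/w13.png

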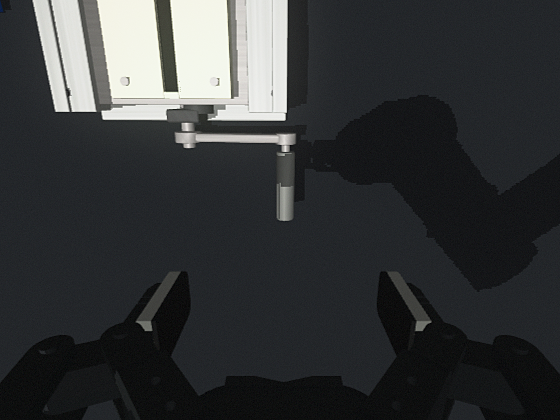

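>>> drive_tool([
  [[0.1,0,4],[0,0,0],0],
  [[0.1,0,8],[0,0,0],0],
  [[0.1,0,12],[0,0,0],0],
  [[0.1,0,15],[0,0,0],0],
  [[0.1,0,16.8],[0,0,0],0],
  [[0.1,0,17.4],[0,0,0],0],
  [[0.1,0,17.4],[0,0,0],0],
  [[0.1,0,17.4],[0,0,0],0],
])

```text
clock: 20.6
position: [0.4954, 0.221, 0.0466]
eef_rot: [180.0, -0.0, 179.2]
contact_force: [0.6, -1.1, -0.3]
gripper_width: 0.0851
```

```bash
python3 -c "
from h import *
rel([.495,.222,.044],-180.7)
im=camera('wrist')[:,:,::-1];cv2.imwrite('pics/w14.png',im)
"
```

```text
t 20.6 pos [0.4954 0.221  0.0466] rot [ 1.7997e+02 -3.0000e-02  1.7922e+02] F [ 0.6 -1.1 -0.3] w 0.0851 q [ 41.  26. -24.  -0. -40. -42.]
shift cm [0.04 0.09 0.26] turn [ 0.03 -0.03 -0.08]
```

View pics/w14.png

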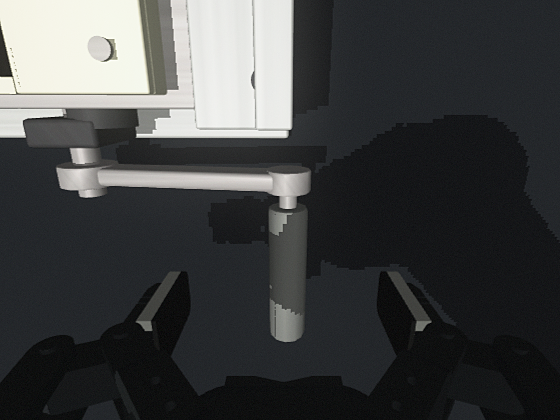

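>>> drive_tool([
  [[0.15,0,0.2],[0,0,0],0],
  [[0.15,0,0.2],[0,0,0],0.3],
  [[0.15,0,0.2],[0,0,0],0.6],
  [[0.15,0,0.2],[0,0,0],0.8],
  [[0.15,0,0.2],[0,0,0],1],
  [[0.15,0,0.2],[0,0,0],1],
  [[0.15,0,0.2],[0,0,0],1],
  [[0.15,0,0.2],[0,0,0],1],
])

```text
clock: 21.45
position: [0.4936, 0.2213, 0.0448]
eef_rot: [180.0, -0.0, 179.2]
contact_force: [-2.2, 1.4, 0.6]
gripper_width: 0.0153
```

```bash
python3 -c "
from h import *
rel([.495,.222,.044],-180.7)
im=camera('wrist')[:,:,::-1];cv2.imwrite('pics/w15.png',im)
"
```

```text
t 21.45 pos [0.4936 0.2213 0.0448] rot [ 1.7995e+02 -4.0000e-02  1.7922e+02] F [-2.2  1.4  0.6] w 0.0153 q [ 41.  26. -24.  -0. -40. -42.]
shift cm [-0.14  0.07  0.08] turn [ 0.05 -0.04 -0.08]
```

View pics/w15.png

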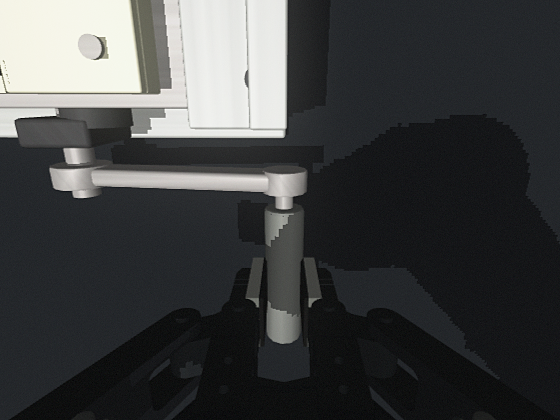

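```bash
python3 -c "
from h import *
im=camera('scene')[:,:,::-1];cv2.imwrite('pics/s15.png',cv2.resize(im[110:240,310:440],None,fx=4.6,fy=4.6,interpolation=cv2.INTER_CUBIC))
im=camera('top')[:,:,::-1];cv2.imwrite('pics/t15.png',cv2.resize(im[170:275,105:225],None,fx=5,fy=5,interpolation=cv2.INTER_CUBIC))
"
```

```text
(no output)
```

View pics/s15.png

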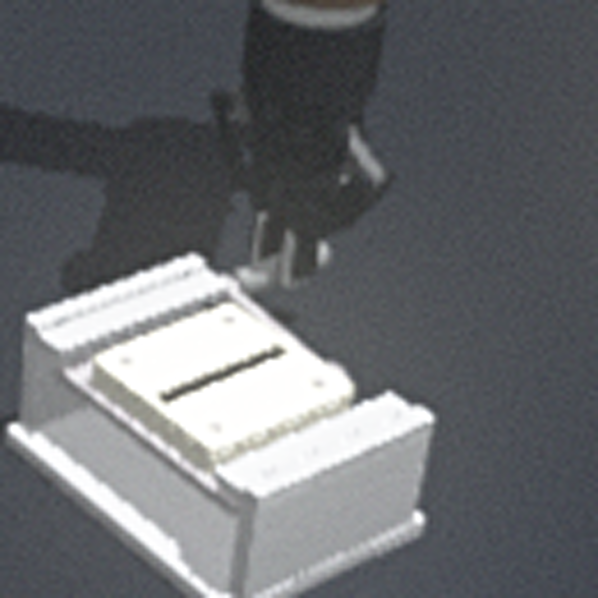

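>>> drive_tool([
  [[-0.1,0,-0.35],[0,0,0],1],
  [[-0.23,0,-0.72],[0,0,0],1],
  [[-0.4,0,-1.16],[0,0,0],1],
  [[-0.6,0,-1.6],[0,0,0],1],
  [[-0.8,0,-2],[0,0,0],1],
  [[-1.06,0,-2.43],[0,0,0],1],
  [[-1.06,0,-2.43],[0,0,0],1],
])

```text
clock: 22.3
position: [0.5002, 0.221, 0.0686]
eef_rot: [-180.0, -0.5, 179.1]
contact_force: [-14.4, 6.9, 3.7]
gripper_width: 0.0151
```

```bash
python3 -c "
from h import *
rel([.495,.222,.044],-180.7)
im=camera('wrist')[:,:,::-1];cv2.imwrite('pics/w16.png',im)
"
```

```text
t 22.3 pos [0.5002 0.221  0.0686] rot [-179.96   -0.49  179.14] F [-14.4   6.9   3.7] w 0.0151 q [ 41.  25. -22.  -0. -44. -41.]
shift cm [0.5  0.09 2.46] turn [-0.04 -0.49 -0.16]
```

View pics/w16.png

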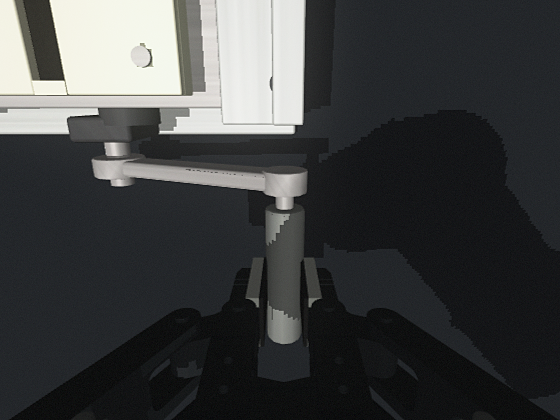

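Run:
```python
from h import *
T=tcp();print(T[:3,3])
for px in(.586,.588):
  for th in (.35,.45,.55):
    piv=np.array([px,.172,.036]);h=piv+[-.095*np.cos(th),0,.095*np.sin(th)]
    a,b=proj('wrist',piv,T),proj('wrist',h,T)
    e=proj('wrist',h+[0,.080,0],T)
    w=proj('wrist',h+[.009,.015,.0],T)-proj('wrist',h+[-.009,.015,.0],T)
    print(px,th,a.round(1),b.round(1),"d",(b-a).round(1),'outer end',e.round(1),w[0].round(1))
im=cv2.imread('pics/w16.png');cv2.imwrite('pics/w16c.png',cv2.resize(im[130:350,70:340],None,fx=2.9,fy=2.7))
im=cv2.imread('pics/t15.png')
```

```text
[0.50015533 0.22106014 0.06859154]
0.586 0.35 [122.7 165.3] [290.3 175.5] d [167.6  10.2] outer end [291.6 326.3] -39.2
0.586 0.45 [122.7 165.3] [282.1 180.2] d [159.4  14.8] outer end [284.7 337.9] -41.5
0.586 0.55 [122.7 165.3] [270.7 185.2] d [148.   19.8] outer end [275.3 350.2] -44.0
0.588 0.35 [119.  165.4] [285.8 175.6] d [166.8  10.2] outer end [287.7 326.3] -39.2
0.588 0.45 [119.  165.4] [277.3 180.2] d [158.3  14.9] outer end [280.7 338. ] -41.5
0.588 0.55 [119.  165.4] [265.6 185.3] d [146.6  19.9] outer end [271.1 350.3] -44.0
```

View pics/w16c.png

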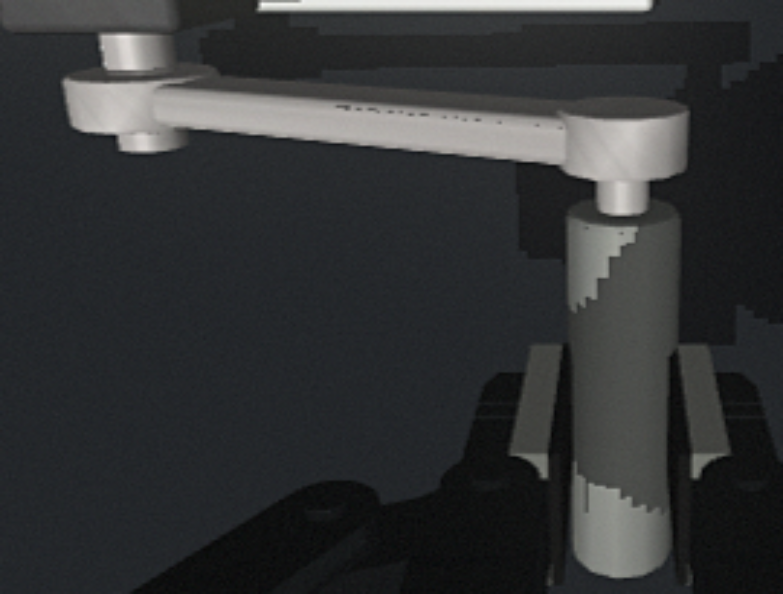

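Forces and this view (arm hubs at (116,167) and (286,180)) put the lever at about 0.38 rad. The handle is therefore lower than I took it to be, and I hold it too near the fingertips. I'll regrip 1.6 cm deeper.

>>> drive_tool([
  [[0.3,0,0],[0,-0.5,0],0.7],
  [[0.1,0,0],[0,-0.5,0],0.3],
  [[0.1,0,0],[0,-0.5,0],0.2],
  [[0.1,0,0.8],[0,-0.5,0],0.2],
  [[0.1,0,1.6],[0,-0.5,0],0.2],
  [[0.1,0,1.6],[0,-0.5,0],0.2],
])

```text
clock: 22.95
position: [0.4983, 0.2202, 0.0509]
eef_rot: [-179.8, -0.1, 179.1]
contact_force: [-1.3, 0.3, -0.1]
gripper_width: 0.0683
```

Run:
```python
from h import *
rel([.495,.222,.044],-180.7)
im=camera('wrist')[:,:,::-1];cv2.imwrite('pics/w17.png',im)
T=tcp()
for th in (.2,.3,.4):
    piv=np.array([.5875,.172,.036]);h=piv+[-.095*np.cos(th),0,.095*np.sin(th)]
    a,b=proj('wrist',piv,T),proj('wrist',h,T)
    print(th,a.round(1),b.round(1))
```

```text
t 22.95 pos [0.4983 0.2202 0.0509] rot [-1.7984e+02 -1.3000e-01  1.7910e+02] F [-1.3  0.3 -0.1] w 0.0683 q [ 41.  26. -23.   0. -41. -42.]
shift cm [0.33 0.18 0.69] turn [-0.16 -0.13 -0.2 ]
0.2 [101.8 173. ] [292.5 178.5]
0.3 [101.8 173. ] [287.4 183.6]
0.4 [101.8 173. ] [279.2 189.2]
```

View pics/w17.png

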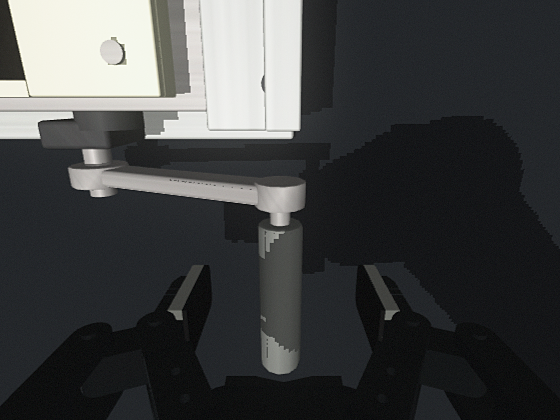

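>>> drive_tool([
  [[-0.15,0.1,0],[0,0,0],0.4],
  [[-0.15,0.1,0],[0,0,0],0.6],
  [[-0.15,0.1,0],[0,0,0],0.8],
  [[-0.15,0.1,0],[0,0,0],1],
  [[-0.15,0.1,0],[0,0,0],1],
  [[-0.15,0.1,0],[0,0,0],1],
  [[-0.15,0.1,0],[0,0,0],1],
])

```text
clock: 23.7
position: [0.4998, 0.2215, 0.0515]
eef_rot: [-179.9, -0.1, 179.1]
contact_force: [-4.7, 2.0, 2.0]
gripper_width: 0.0161
```

Run:
```python
from h import *
rel([.495,.222,.044],-180.7)
```

```text
t 23.7 pos [0.4998 0.2215 0.0515] rot [-1.7987e+02 -1.1000e-01  1.7912e+02] F [-4.7  2.   2. ] w 0.0161 q [ 41.  26. -23.   0. -41. -42.]
shift cm [0.48 0.05 0.75] turn [-0.13 -0.11 -0.18]
```

>>> drive_tool([
  [[-0.12,0,-0.53],[0,0,0],1],
  [[-0.42,0,-1.12],[0,0,0],1],
  [[-0.66,0,-1.54],[0,0,0],1],
  [[-0.92,0,-1.93],[0,0,0],1],
  [[-1.2,0,-2.32],[0,0,0],1],
  [[-1.49,0,-2.69],[0,0,0],1],
  [[-1.49,0,-2.69],[0,0,0],1],
])

```text
clock: 24.4
position: [0.516, 0.2212, 0.0785]
eef_rot: [-179.9, -0.0, 179.1]
contact_force: [4.9, -1.3, -6.6]
gripper_width: 0.0159
```

Run:
```python
from h import *
rel([.495,.222,.044],-180.7)
```

```text
t 24.4 pos [0.516  0.2212 0.0785] rot [-1.7989e+02 -2.0000e-02  1.7910e+02] F [ 4.9 -1.3 -6.6] w 0.0159 q [ 40.  25. -20.   0. -45. -41.]
shift cm [2.1  0.05 3.45] turn [-0.11 -0.02 -0.2 ]
```

>>> drive_tool([
  [[-0.4,0,-0.1],[0,0,0],1],
  [[-0.85,0,-0.5],[0,0,0],1],
  [[-1.2,0,-0.8],[0,0,0],1],
  [[-1.6,0,-1.1],[0,0,0],1],
  [[-2,0,-1.37],[0,0,0],1],
  [[-2.4,0,-1.62],[0,0,0],1],
  [[-2.4,0,-1.62],[0,0,0],1],
])

```text
clock: 25.1
position: [0.5378, 0.2209, 0.0964]
eef_rot: [-179.8, -0.3, 179.1]
contact_force: [-9.3, 2.9, 8.2]
gripper_width: 0.0161
```

Run:
```python
from h import *
rel([.495,.222,.044],-180.7)
im=camera('scene')[:,:,::-1];cv2.imwrite('pics/s18.png',cv2.resize(im[90:240,290:440],None,fx=4,fy=4,interpolation=cv2.INTER_CUBIC))
im=camera('wrist')[:,:,::-1];cv2.imwrite('pics/w18.png',im)
```

```text
t 25.1 pos [0.5378 0.2209 0.0964] rot [-179.84   -0.27  179.08] F [-9.3  2.9  8.2] w 0.0161 q [ 38.  25. -16.  -0. -49. -39.]
shift cm [4.25 0.05 5.26] turn [-0.16 -0.28 -0.22]
```

View pics/s18.png

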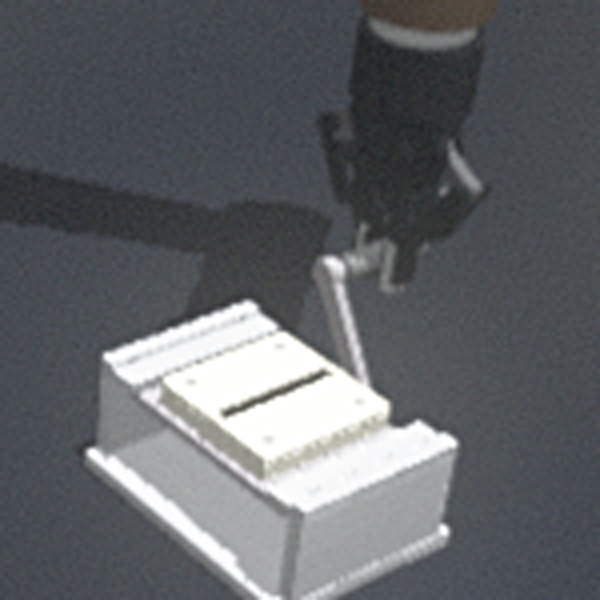

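View pics/w18.png

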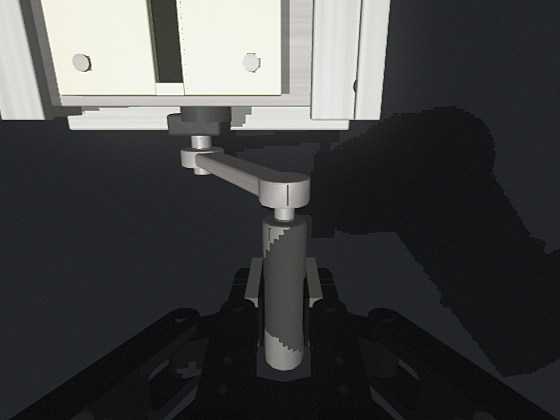

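>>> drive_tool([
  [[-0.3,0,-0.2],[0,0,0],1],
  [[-0.65,0,-0.41],[0,0,0],1],
  [[-1.1,0,-0.61],[0,0,0],1],
  [[-1.52,0,-0.79],[0,0,0],1],
  [[-2,0,-0.95],[0,0,0],1],
  [[-2.42,0,-1.09],[0,0,0],1],
  [[-3,0,-1.22],[0,0,0],1],
  [[-3.35,0,-1.3],[0,0,0],1],
])

```text
clock: 26.0
position: [0.5705, 0.2202, 0.1094]
eef_rot: [-179.8, -0.4, 179.1]
contact_force: [-6.3, 3.0, -1.5]
gripper_width: 0.0162
```

Run:
```python
from h import *
rel([.5874,.222,.1108],-180.7)
```

```text
t 26.0 pos [0.5705 0.2202 0.1094] rot [-179.8    -0.43  179.05] F [-6.3  3.  -1.5] w 0.0162 q [ 36.  27. -10.  -0. -53. -37.]
shift cm [-1.68  0.21 -0.15] turn [-0.2  -0.43 -0.24]
```

>>> drive_tool([
  [[-0.6,0,-0.07],[0,0,0],1],
  [[-1.2,0,-0.12],[0,0,0],1],
  [[-1.8,0,-0.15],[0,0,0],1],
  [[-1.8,0,-0.15],[0,0,0],1],
  [[-1.8,0,-0.15],[0,0,0],1],
  [[-1.8,0,-0.15],[0,0,0],1],
])

```text
clock: 26.6
position: [0.5884, 0.2199, 0.111]
eef_rot: [-179.8, -0.5, 179.1]
contact_force: [-4.5, 1.8, -2.0]
gripper_width: 0.0159
```

Run:
```python
from h import *
rel([.5874,.222,.1108],-180.7)
T=tcp();np.save('T19.npy',T)
im=camera('wrist')[:,:,::-1];cv2.imwrite('pics/w19.png',im)
im=camera('scene')[:,:,::-1];cv2.imwrite('pics/s19f.png',im);cv2.imwrite('pics/s19.png',cv2.resize(im[90:240,290:440],None,fx=4,fy=4,interpolation=cv2.INTER_CUBIC))
im=camera('top')[:,:,::-1];cv2.imwrite('pics/t19.png',im)
```

```text
t 26.6 pos [0.5884 0.2199 0.111 ] rot [-179.79   -0.47  179.05] F [-4.5  1.8 -2. ] w 0.0159 q [ 35.  28.  -8.  -0. -54. -36.]
shift cm [0.11 0.21 0.02] turn [-0.21 -0.47 -0.25]
```

View pics/w19.png

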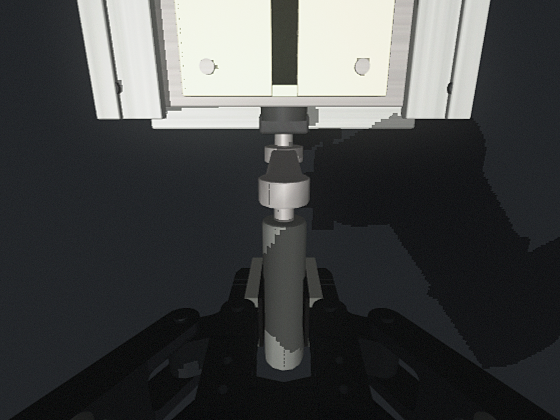

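View pics/s19.png

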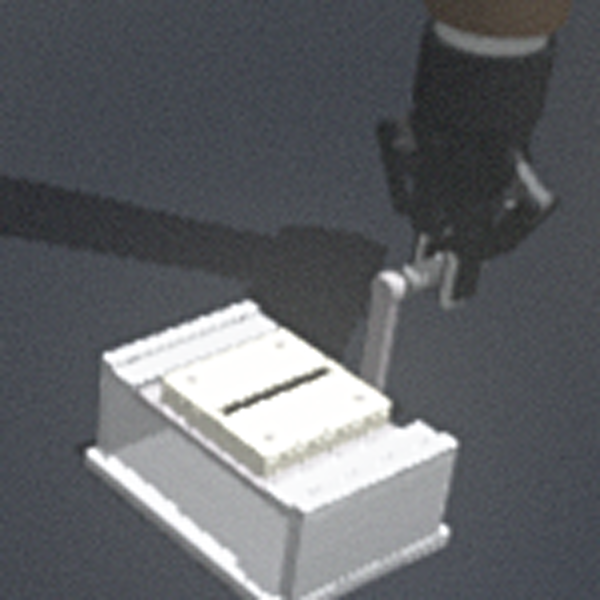

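View pics/t19.png

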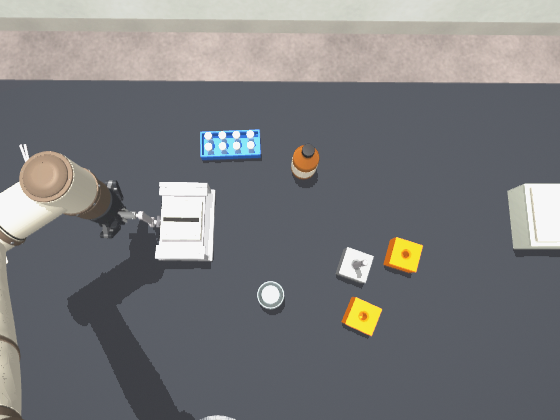

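Run:
```python
from h import *
rel([.5874,.222,.1108],-180.7); print(arm.get_state()['dq'].round(2))
print(arm.hand_in())
```

```text
t 26.75 pos [0.5885 0.2199 0.111 ] rot [-179.8    -0.44  179.05] F [-3.6  2.  -1.3] w 0.016 q [ 35.  28.  -8.  -0. -54. -36.]
shift cm [0.11 0.2  0.02] turn [-0.2  -0.44 -0.25]
[-0.02  0.02 -0.12  0.12 -0.04 -0.05]
the job is handed in; nothing more can be done
None
```

The job is handed in at 26.75 s of the 72 s allowed. The hand-in reports no verdict, so what follows rests on my own readings.

- **Probe pass:** I drew the probe tip along the channel floor from the lever end to the other end at about 2 cm/s. It pressed on the floor with about 5–6 N throughout.
- **Probe return:** I put the probe back in the grey stand and let go. A wrist picture and a scene picture taken after release show it standing there. The later top view shows the stand, the probe, the bottle, the beaker and the vial tray where they started.
- **Lever:** I swung it up and stopped there, still holding the handle.

**Last checks:**
- **Angle:** In the wrist view the handle hub and the axle are in line at column 284. By that the lever is within about 0.02 rad of straight up.
- **Grip:** The fingers are closed on the handle at 16 mm opening, with about 4 N of spring load felt.
- **Motion:** The joint speeds are near zero.

**What went wrong or disagreed:**
- **Handle height:** My first estimate was about 13 mm too high, so the first grip was near the fingertips and built up about 14 N of sideways force. I opened, gripped about 16 mm deeper and went on.
- **Force during the swing:** The inward and outward force on the tool swung between about 8 and 12 N until I corrected the arc.
- **Cell lift:** I inferred it from the lever angle and did not measure it.

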